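# Load and close the stacked cells of a rivet fixture

### The arm

A 6-joint arm with a two-finger parallel gripper is mounted at the origin on the work surface. World frame = base frame: x ahead of the robot, y to its left, z up, the work surface at z = 0. Lengths are in m, angles in degrees, forces in N, time in s.
With the tool pointing down it reaches from about 0.25 to 0.85 m from the base axis. Payload 12.5 kg.
Tool frame: the origin (TCP) lies on the centre line of the jaws, within the pads' length; the fingertips stand 19 mm ahead of it and the grasp point (between the pads) is the TCP; z points along the fingers, y is the line along which they close (so a half turn about z gives the same grasp; the last joint's range is limited). The gripper opens to 93 mm and grips with 3 to 60 N. Pads are 15 mm wide; open, the fingers measure 128 mm over their backs; the gripper's body (75 mm by 188 mm) begins 65 mm behind the grasp point.
Start: joints at [66.371, 20.094, 94.641, -0, 65.266, -4.847], TCP at [0.177, 0.521, 0.238] pointing down, gripper open.
Joint ranges: [-157.81, 157.81], [-45, 120.19], [0.68, 151.7], [-89.99, 269.99], [4.06, 180], [-164.3, 164.3]. Speed limits (degrees/s): [127.2, 127.2, 159.86, 180, 180, 180].

### API

Orientations are given as [roll, pitch, yaw] about the fixed x, y, z axes, in that order (R = Rz(yaw) Ry(pitch) Rx(roll)).
In Python, from bench import robot gives the robot as it stands.
- The arm moves only by the tool arm_command, never from a script. Its argument "steps" is a list of rows, each a list of 7 numbers: the shift along the tool's x, y, z in units of 40 mm (1.0 is 40 mm), then the turn, a rotation vector about the tool's x, y, z in units of 6 degrees (1.0 is 6 degrees), then the closure, from 0 (fully open) to 1 (shut). In form: [[x, y, z, ax, ay, az, claw], ...]. A call has exactly 5 rows; each row is the pose to reach, as a shift and turn from the pose commanded when the call began, along the tool's axes at that moment; what a row does not reach only later rows make up. A row lasts 1/12 s, in which the tool goes at most 41.7 mm and 7.16 degrees, less where a joint would pass 70% of its speed; a pose out of reach is approached as far as the arm can. A call with a gripper value outside its range is refused whole. The fingers move at their own pace and stop on an object; the grip force is fixed at half the most. Time passes only in rows, so rows that repeat a pose let the fingers close, or fill a call up. It gives the time, the measured TCP pose, the force, the opening and the grip force at its end, in the units of the state.
- robot.sense(): the state, without advancing time (a new reading comes with each control period).
- robot.capture(name): name is "scene" or "top" or "wrist"; returns a dict with "img" (384x512x3 uint8, red, green, blue), "z_map" (384x512 float32, m along the optical axis (not along the pixel's ray), 0 where there is no reading), "intrinsics" (3x3 intrinsics, pixels), "world_from_camera" (4x4, takes a point from camera to world coordinates); the wrist camera has in their place "mount" (4x4, takes a point from camera to tool coordinates, whose origin is the TCP and whose axes are the flange's). Camera axes: x right, y up, looking along -z (the intrinsics and any distortion apply to the point x, -y, -z); pixel columns grow to the right and rows downward; lengths in m; the calibration is good to about 2 mm. The wrist camera is an equidistant fisheye: a pixel r from the principal point sees the ray r / f radians off the axis. A picture is of the moment at which its call begins: read the wrist's pose just before it.
- robot.sign_off(): hands the job in; it is judged then, once.
The state is a dict: "t": time; "joint_positions": joint angles; "qd": joint speeds; "joint_torque": joint torques, N m; "position": TCP position; "tcp_rot": TCP orientation; "force": force on the tool from outside, world axes, zero at the start; "moment": the same for the moment, N m; "opening": finger opening in m; "grip_force": force on a finger pad.
Only numpy, scipy, OpenCV 4.12 (cv2) and the standard library are available. Lean on these libraries where they do the work, as an engineer would, in place of code of your own. Each camera call takes 0.05 s, during which the arm holds its last target. There are 200 camera calls.

### The job

First lift the black bucking bar off the three-cell fixture and lay it lengthwise on the middle of the rubber pad. Then stack in each of the three cells one dark steel core, flat on the cell floor, and one brass spacer flat on top of it, and close one cell with every steel cover disc there is (two or three): slip the disc's edge under the cell's red lip at a tilt, then level it so that it lies flat and fully home on the shoulder, over the stack. Leave the rivet shaver, the gauge and the cleco plugs as they are, and let go of everything.

Things in the scene. Friction and masses are not known exactly. Their poses are not given: they have to be found in the camera images.
- bar_c (a point): blackened iron bucking bar, square section 25 x 25 mm, 160 mm long, 0.8 kg, loose; at the start it lies across the red lips of the fixture, its underside 53 mm above the counter. Point: its centre; x along its length, z up
- pad_top (a point): black rubber pad 190 x 80 x 4 mm fixed flat on the counter at the right, resting place of the bar. Point: centre of its upper face; x along its length, z up
- spacer1_c (a point): loose solid brass spacer, plain round slug of diameter 36 mm, 12 mm tall, 0.1 kg, lying flat on the counter. Point: its centre, 6 mm above its underside; z its axis
- spacer2_c (a point): loose solid brass spacer, plain round slug of diameter 36 mm, 12 mm tall, 0.1 kg, lying flat on the counter. Point: its centre, 6 mm above its underside; z its axis
- spacer3_c (a point): loose solid brass spacer, plain round slug of diameter 36 mm, 12 mm tall, 0.1 kg, lying flat on the counter. Point: its centre, 6 mm above its underside; z its axis
- core1_c (a point): loose dark steel core, plain round slug of diameter 36 mm, 16 mm tall, 0.12 kg, a green dot of paint on its upper face, standing flat on the counter. Point: its centre, 8 mm above its underside; z its axis
- core2_c (a point): loose dark steel core, plain round slug of diameter 36 mm, 16 mm tall, 0.12 kg, a green dot of paint on its upper face, standing flat on the counter. Point: its centre, 8 mm above its underside; z its axis
- core3_c (a point): loose dark steel core, plain round slug of diameter 36 mm, 16 mm tall, 0.12 kg, a green dot of paint on its upper face, standing flat on the counter. Point: its centre, 8 mm above its underside; z its axis
- disc1_c (a point): loose steel cover disc of diameter 56 mm, 6 mm thick, with a square blue lug 16 x 16 mm standing 24 mm tall in the middle of its upper face (30 mm tall in all), 0.15 kg; lies flat, lug up, on the counter. Two or three of the three discs are there; an absent one has no pose. Point: on the axis, 15 mm above its underside; x and y square to the faces of the lug, z up out of the lug
- disc2_c (a point): loose steel cover disc of diameter 56 mm, 6 mm thick, with a square blue lug 16 x 16 mm standing 24 mm tall in the middle of its upper face (30 mm tall in all), 0.15 kg; lies flat, lug up, on the counter. Two or three of the three discs are there; an absent one has no pose. Point: on the axis, 15 mm above its underside; x and y square to the faces of the lug, z up out of the lug
- disc3_c (a point): loose steel cover disc of diameter 56 mm, 6 mm thick, with a square blue lug 16 x 16 mm standing 24 mm tall in the middle of its upper face (30 mm tall in all), 0.15 kg; lies flat, lug up, on the counter. Two or three of the three discs are there; an absent one has no pose. Point: on the axis, 15 mm above its underside; x and y square to the faces of the lug, z up out of the lug
- fixture: fixed three-cell fixture: grey base plate 100 x 290 mm, 8 mm thick, three dark cells 95 mm apart along y; origin at the plate's underside centre, x away from the robot, z up. Each cell is a ring of outer radius 40 mm cut open for fingers for 90 degrees at +y and at -y, so only two 90-degree arcs stand, at +x and -x
- cell1 (a point): right (-y) cell. Point: cell axis at shoulder level, 37 mm above the counter; axes as the fixture. Lower bore for core and spacer: radius 20.5 mm, floor 29 mm below the point (the base plate). Shoulder for the disc: radius 20.5 to 29.5 mm. Counterbore above it: radius 29.5 mm, wall 8 mm high above the shoulder at +x, 12 mm at -x
- cell2 (a point): middle cell. Point: cell axis at shoulder level, 37 mm above the counter; axes as the fixture. Lower bore for core and spacer: radius 20.5 mm, floor 29 mm below the point (the base plate). Shoulder for the disc: radius 20.5 to 29.5 mm. Counterbore above it: radius 29.5 mm, wall 8 mm high above the shoulder at +x, 12 mm at -x
- cell3 (a point): left (+y) cell. Point: cell axis at shoulder level, 37 mm above the counter; axes as the fixture. Lower bore for core and spacer: radius 20.5 mm, floor 29 mm below the point (the base plate). Shoulder for the disc: radius 20.5 to 29.5 mm. Counterbore above it: radius 29.5 mm, wall 8 mm high above the shoulder at +x, 12 mm at -x
- lip1 (a point): rigid red retaining lip of the right (-y) cell, on top of its -x wall: 4 mm thick, 12 to 16 mm above the shoulder, spanning 30 degrees either side of -x and overhanging inward to radius 22.5 mm, so that the disc cannot go straight down but its tilted edge goes under. Point: middle of the lip's inner edge, at its underside
- lip2 (a point): rigid red retaining lip of the middle cell, on top of its -x wall: 4 mm thick, 12 to 16 mm above the shoulder, spanning 30 degrees either side of -x and overhanging inward to radius 22.5 mm, so that the disc cannot go straight down but its tilted edge goes under. Point: middle of the lip's inner edge, at its underside
- lip3 (a point): rigid red retaining lip of the left (+y) cell, on top of its -x wall: 4 mm thick, 12 to 16 mm above the shoulder, spanning 30 degrees either side of -x and overhanging inward to radius 22.5 mm, so that the disc cannot go straight down but its tilted edge goes under. Point: middle of the lip's inner edge, at its underside
- shaver: bystander: steel rivet shaver body standing upright, diameter 52 mm, 100 mm tall; origin at its underside
- gauge: bystander: pewter-coloured flat rivet gauge 30 x 90 x 5 mm lying on the counter; origin at its underside
- cleco1: bystander: brass cleco plug, diameter 16 mm, 46 mm tall, standing in the low wooden tray at the back right; origin at its underside
- cleco2: bystander: brass cleco plug, diameter 16 mm, 46 mm tall, standing in the low wooden tray at the back right; origin at its underside
- cleco3: bystander: brass cleco plug, diameter 16 mm, 46 mm tall, standing in the low wooden tray at the back right; origin at its underside
- cleco4: bystander: brass cleco plug, diameter 16 mm, 46 mm tall, standing in the low wooden tray at the back right; origin at its underside
There are look-alikes about, which are no part of the job. Leave any purple look-alike of the part that bears core3_c alone.

How it is judged (in metres and radians):
On the way, in this order (a step that is already met when the one before it is completed fails the run):
1. the bucking bar lies on the rubber pad (x of bar_c in the frame of pad_top between -0.03 and 0.03 m and y of bar_c in the frame of pad_top between -0.025 and 0.025 m and z of bar_c in the frame of pad_top below 0.018 m and angle between the x axis of bar_c and the x axis of pad_top, either way round below 0.25 rad), for 0.2 s.
2. a core lies flat on the floor of each of the three cells (((horizontal distance between core1_c and cell1 below 0.005 m and z of core1_c in the frame of cell1 between -0.023 and -0.019 m and angle between the z axis of core1_c and the z axis of cell1, either way round below 0.06 rad) or (horizontal distance between core1_c and cell2 below 0.005 m and z of core1_c in the frame of cell2 between -0.023 and -0.019 m and angle between the z axis of core1_c and the z axis of cell2, either way round below 0.06 rad) or (horizontal distance between core1_c and cell3 below 0.005 m and z of core1_c in the frame of cell3 between -0.023 and -0.019 m and angle between the z axis of core1_c and the z axis of cell3, either way round below 0.06 rad)) and ((horizontal distance between core2_c and cell1 below 0.005 m and z of core2_c in the frame of cell1 between -0.023 and -0.019 m and angle between the z axis of core2_c and the z axis of cell1, either way round below 0.06 rad) or (horizontal distance between core2_c and cell2 below 0.005 m and z of core2_c in the frame of cell2 between -0.023 and -0.019 m and angle between the z axis of core2_c and the z axis of cell2, either way round below 0.06 rad) or (horizontal distance between core2_c and cell3 below 0.005 m and z of core2_c in the frame of cell3 between -0.023 and -0.019 m and angle between the z axis of core2_c and the z axis of cell3, either way round below 0.06 rad)) and ((horizontal distance between core3_c and cell1 below 0.005 m and z of core3_c in the frame of cell1 between -0.023 and -0.019 m and angle between the z axis of core3_c and the z axis of cell1, either way round below 0.06 rad) or (horizontal distance between core3_c and cell2 below 0.005 m and z of core3_c in the frame of cell2 between -0.023 and -0.019 m and angle between the z axis of core3_c and the z axis of cell2, either way round below 0.06 rad) or (horizontal distance between core3_c and cell3 below 0.005 m and z of core3_c in the frame of cell3 between -0.023 and -0.019 m and angle between the z axis of core3_c and the z axis of cell3, either way round below 0.06 rad))), for 0.2 s.
3. a spacer lies flat on the core in each of the three cells (((horizontal distance between spacer1_c and cell1 below 0.005 m and z of spacer1_c in the frame of cell1 between -0.009 and -0.005 m and angle between the z axis of spacer1_c and the z axis of cell1, either way round below 0.06 rad) or (horizontal distance between spacer1_c and cell2 below 0.005 m and z of spacer1_c in the frame of cell2 between -0.009 and -0.005 m and angle between the z axis of spacer1_c and the z axis of cell2, either way round below 0.06 rad) or (horizontal distance between spacer1_c and cell3 below 0.005 m and z of spacer1_c in the frame of cell3 between -0.009 and -0.005 m and angle between the z axis of spacer1_c and the z axis of cell3, either way round below 0.06 rad)) and ((horizontal distance between spacer2_c and cell1 below 0.005 m and z of spacer2_c in the frame of cell1 between -0.009 and -0.005 m and angle between the z axis of spacer2_c and the z axis of cell1, either way round below 0.06 rad) or (horizontal distance between spacer2_c and cell2 below 0.005 m and z of spacer2_c in the frame of cell2 between -0.009 and -0.005 m and angle between the z axis of spacer2_c and the z axis of cell2, either way round below 0.06 rad) or (horizontal distance between spacer2_c and cell3 below 0.005 m and z of spacer2_c in the frame of cell3 between -0.009 and -0.005 m and angle between the z axis of spacer2_c and the z axis of cell3, either way round below 0.06 rad)) and ((horizontal distance between spacer3_c and cell1 below 0.005 m and z of spacer3_c in the frame of cell1 between -0.009 and -0.005 m and angle between the z axis of spacer3_c and the z axis of cell1, either way round below 0.06 rad) or (horizontal distance between spacer3_c and cell2 below 0.005 m and z of spacer3_c in the frame of cell2 between -0.009 and -0.005 m and angle between the z axis of spacer3_c and the z axis of cell2, either way round below 0.06 rad) or (horizontal distance between spacer3_c and cell3 below 0.005 m and z of spacer3_c in the frame of cell3 between -0.009 and -0.005 m and angle between the z axis of spacer3_c and the z axis of cell3, either way round below 0.06 rad))), for 0.2 s.
At the end, for the whole second after the job is handed in: The bar lies on the pad within 30 mm along, 25 mm across and 0.25 rad of its middle; each core lies on a cell floor, each spacer on a core (5 mm off-axis, 2 mm in height, 0.06 rad) and each disc present sits lug up on a cell shoulder (4.5 mm, 2 mm, 0.06 rad) (all of step 1 and all of step 2 and all of step 3 and ((horizontal distance between disc1_c and cell1 below 0.0045 m and z of disc1_c in the frame of cell1 between 0.013 and 0.017 m and angle between the z axis of disc1_c and the z axis of cell1, either way round below 0.06 rad) or (horizontal distance between disc1_c and cell2 below 0.0045 m and z of disc1_c in the frame of cell2 between 0.013 and 0.017 m and angle between the z axis of disc1_c and the z axis of cell2, either way round below 0.06 rad) or (horizontal distance between disc1_c and cell3 below 0.0045 m and z of disc1_c in the frame of cell3 between 0.013 and 0.017 m and angle between the z axis of disc1_c and the z axis of cell3, either way round below 0.06 rad)) and angle between each of disc1_c, disc2_c, disc3_c's own z axis and vertical below 0.06 rad and ((horizontal distance between disc2_c and cell1 below 0.0045 m and z of disc2_c in the frame of cell1 between 0.013 and 0.017 m and angle between the z axis of disc2_c and the z axis of cell1, either way round below 0.06 rad) or (horizontal distance between disc2_c and cell2 below 0.0045 m and z of disc2_c in the frame of cell2 between 0.013 and 0.017 m and angle between the z axis of disc2_c and the z axis of cell2, either way round below 0.06 rad) or (horizontal distance between disc2_c and cell3 below 0.0045 m and z of disc2_c in the frame of cell3 between 0.013 and 0.017 m and angle between the z axis of disc2_c and the z axis of cell3, either way round below 0.06 rad)) and ((horizontal distance between disc3_c and cell1 below 0.0045 m and z of disc3_c in the frame of cell1 between 0.013 and 0.017 m and angle between the z axis of disc3_c and the z axis of cell1, either way round below 0.06 rad) or (horizontal distance between disc3_c and cell2 below 0.0045 m and z of disc3_c in the frame of cell2 between 0.013 and 0.017 m and angle between the z axis of disc3_c and the z axis of cell2, either way round below 0.06 rad) or (horizontal distance between disc3_c and cell3 below 0.0045 m and z of disc3_c in the frame of cell3 between 0.013 and 0.017 m and angle between the z axis of disc3_c and the z axis of cell3, either way round below 0.06 rad))); the robot touches nothing.
It fails at once if a bystander (shaver, gauge or cleco plug) is moved more than 40 mm or one of the upright ones is knocked over (distance of any of shaver, gauge, cleco1, cleco2, cleco3, cleco4 from where it was at the start of the episode above 0.04 m or angle between any of shaver, cleco1, cleco2, cleco3, cleco4's own z axis and vertical above 0.6 rad).
Of disc1, disc2, disc3 only 2 to 3 are there at a start; the rules pass over those that are not, and their reading is None.
At some moment in a run one of spacer1, core1, disc1, spacer2, core2, disc2, spacer3, core3, disc3 may be knocked a few centimetres aside while the robot is not near it.
It also fails if it takes over 205 s, if anything falls off the work surface, if the arm or the gripper's body presses on something with over 40 N, if the wrist force passes 120 N, or if a joint passes its speed limit or range.

## Working session

There is one attempt and no reset: what is moved stays moved. The work goes in short steps, Python scripts to look and compute and a tool call to move; the robot and the scene stay as the last step left them, time stands still between calls to the robot, and variables do not carry over. Pictures are saved under pics/ and viewed, at most 14 in all, crops included, and the job is handed in when it is done.

Besides the shell and the picture viewer there is one more tool, called after "Emit:" by a JSON object that holds its "method" and its "body". arm_command: Moves the arm, as the interface text tells. Its arguments: {"type":"object","properties":{"steps":{"type":"array"}},"required":["steps"]}

```bash
ls; mkdir -p pics; cat > h.py <<'E'
import numpy as np, cv2
from bench import robot
from scipy.spatial.transform import Rotation as R
def cap(n):
    s=robot.sense(); c=robot.capture(n); c['s']=s; return c
def save(c,f,crop=None,scale=1):
    im=c['img'][:,:,::-1]
    if crop: x0,y0,x1,y1=crop; im=im[y0:y1,x0:x1]
    cv2.imwrite('pics/'+f,cv2.resize(im,None,fx=scale,fy=scale,interpolation=cv2.INTER_CUBIC))
def rays(c,uv):
    uv=np.atleast_2d(np.float64(uv)); K=c['intrinsics']
    a=(uv[:,0]-K[0,2])/K[0,0]; b=(uv[:,1]-K[1,2])/K[1,1]
    if 'mount' in c:
        th=np.hypot(a,b); k=np.where(th>1e-9,np.sin(th)/np.maximum(th,1e-9),1)
        d=np.c_[a*k,-b*k,-np.cos(th)]
        T=np.eye(4); T[:3,:3]=R.from_euler('xyz',c['s']['tcp_rot'],degrees=True).as_matrix(); T[:3,3]=c['s']['position']
        T=T@c['mount']
    else:
        d=np.c_[a,-b,-np.ones(len(a))]; T=c['world_from_camera']
    return T[:3,3],d@T[:3,:3].T
def onplane(c,uv,z):
    o,d=rays(c,uv); return o+d*((z-o[2])/d[:,2])[:,None]
def blobs(mask,amin=30):
    n,l,st,ce=cv2.connectedComponentsWithStats(mask.astype(np.uint8))
    return [(ce[i],st[i],l==i) for i in range(1,n) if st[i,4]>=amin]
E
python3 - <<'E'
from h import *
print(robot.sense())
for n in ['top','scene','wrist']:
    c=cap(n); save(c,n+'0.png',scale=1.5 if n!='wrist' else 1); print(n,c['intrinsics'].tolist(),c.get('world_from_camera',c.get('mount')).round(3).tolist(), [k for k in c])
    np.savez('pics/'+n+'0.npz',**{k:c[k] for k in c if k!='s'})
E
```

```text
pics
{'t': 0.0, 'joint_positions': array([ 6.63714421e+01,  2.01255070e+01,  9.46773485e+01, -1.25008939e-03,
        6.52654458e+01, -4.84807635e+00]), 'qd': array([-0.0070405 , -0.02827003, -0.04964312, -0.04628655,  0.06914361,
       -0.03038409]), 'joint_torque': array([-1.56332579e-03, -4.97318530e+01, -2.85257667e+01,  6.97886129e-02,
        2.56576377e-02, -1.20836949e-04]), 'position': array([0.17692567, 0.5204208 , 0.23708759]), 'tcp_rot': array([-1.79931847e+02, -4.64169083e-03,  1.61220039e+02]), 'force': array([-0.15161668, -1.36465844, -0.57450693]), 'moment': array([-0.02298279, -0.0183271 ,  0.04102441]), 'grip_force': 0.0, 'opening': 0.09319345765790941}
top [[362.07149712765386, 0.0, 253.22620077997362], [0.0, 362.07149712765386, 185.7295133762525], [0.0, 0.0, 1.0]] [[0.017, 0.998, -0.06, 0.48], [-1.0, 0.017, 0.001, -0.007], [0.002, 0.06, 0.998, 0.944], [0.0, 0.0, 0.0, 1.0]] ['img', 'z_map', 'intrinsics', 'world_from_camera', 's']
scene [[384.75716365094405, 0.0, 249.73224045914486], [0.0, 384.75716365094405, 194.32175596372295], [0.0, 0.0, 1.0]] [[-0.739, -0.52, 0.429, 0.934], [0.674, -0.555, 0.487, 0.447], [-0.015, 0.649, 0.761, 0.797], [0.0, 0.0, 0.0, 1.0]] ['img', 'z_map', 'intrinsics', 'world_from_camera', 's']
wrist [[297.3186396354542, 0.0, 250.15736899687406], [0.0, 297.3186396354542, 190.48534741467503], [0.0, 0.0, 1.0]] [[-0.001, 0.964, 0.267, 0.074], [1.0, 0.001, 0.001, -0.0], [0.0, 0.267, -0.964, -0.146], [0.0, 0.0, 0.0, 1.0]] ['img', 'z_map', 'intrinsics', 'mount', 's']
```

View pics/top0.png

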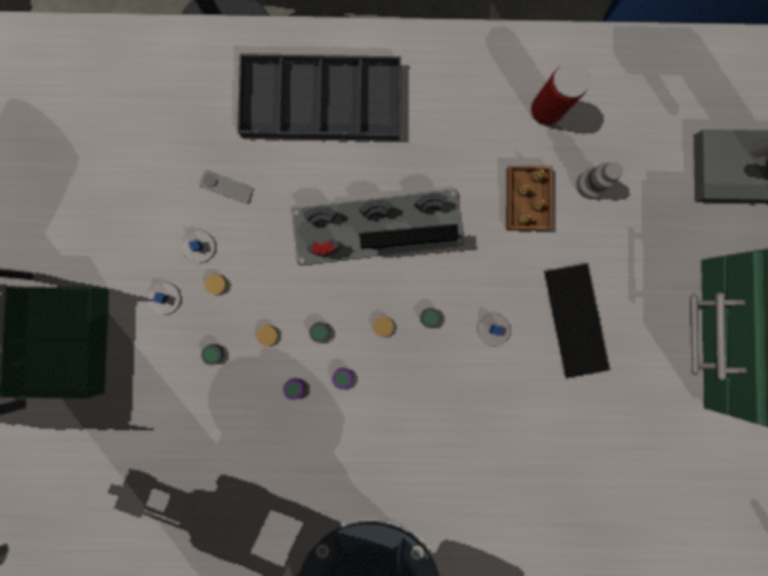

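View pics/scene0.png

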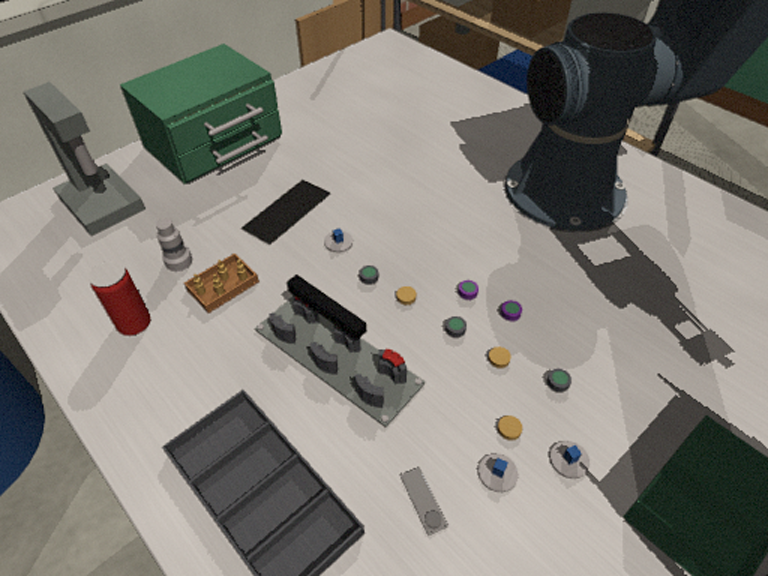

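Top view (1.5x picture pixels). The robot base is at (370,560).
- **Discs:** (200,245), (163,298) and (493,329), so all three are present.
- **Green-dot cores:** (211,354), (319,332) and (430,317). The purple look-alikes are at (293,388) and (343,378).
- **Spacers:** (215,284), (267,335) and (383,326).
- **Bar:** (408,237), over lips 1 and 2. It could be confused with the black pad at (577,320) or the black divider tray at (320,97).
- **Bystanders:** gauge (227,187), clecos (530,198), shaver (600,178). The red cup is at (555,97).

```bash
cat >> h.py <<'E'
def detect(c):
    """coarse detection in top image -> dict of lists of world xy(z)"""
    hsv=cv2.cvtColor(c['img'],cv2.COLOR_RGB2HSV); H,S,V=[hsv[...,i].astype(int) for i in range(3)]
    out={}
    for name,m,z in [('brass',(abs(H-18)<8)&(S>110)&(V>110),.012),('green',(abs(H-72)<18)&(S>60)&(V>40),.016),('purple',(abs(H-138)<15)&(S>60),.016),('blue',(abs(H-110)<12)&(S>120)&(V>60),.03),('red',((H<6)|(H>174))&(S>150),.053),('black',(V<32),.0)]:
        out[name]=[(ce.round(1),st[4],onplane(c,ce,z)[0].round(4),mk) for ce,st,mk in blobs(m,12)]
    return out
E
python3 - <<'E'
from h import *
for n in ['top','scene']:
    c=dict(np.load('pics/'+n+'0.npz'))
    for k,v in detect(c).items():
        for ce,a,p,mk in v:
            if p[0]>0.1 and abs(p[1])<.5 and a<3000: print(n,k,ce,a,p, cv2.minAreaRect(np.argwhere(mk)[:,::-1].astype(np.float32)) if k in('black',) else '')
    save(c,n+'_crop.png',(190,110,420,260) if n=='top' else (120,120,420,300),3 if n=='top' else 2.6)
E
```

```text
top brass [143.  189.2] 127 [0.5216 0.2765 0.012 ] 
top brass [255.2 217.5] 124 [ 0.454  -0.0135  0.012 ] 
top brass [177.7 223.5] 124 [0.4353 0.1847 0.012 ] 
top green [286.9 211.4] 63 [ 0.4708 -0.0944  0.016 ] 
top green [212.2 221.1] 65 [0.4429 0.096  0.016 ] 
top green [140.2 236.1] 66 [0.4019 0.2783 0.016 ] 
top green [227.6 252.4] 48 [0.3646 0.0549 0.016 ] 
top green [194.9 259.3] 48 [0.3457 0.1376 0.016 ] 
top purple [228.8 251.8] 79 [0.366 0.052 0.016] 
top purple [196.2 258.9] 82 [0.347  0.1343 0.016 ] 
top blue [129.7 163.5] 27 [0.5854 0.307  0.03  ] 
top blue [105.5 198.1] 24 [0.4966 0.3646 0.03  ] 
top blue [330.4 219.9] 27 [ 0.4517 -0.2027  0.03  ] 
top red [366.8  69.6] 465 [ 0.8301 -0.2874  0.053 ] 
top red [215.1 165.2] 91 [0.5822 0.088  0.053 ] 
top black [138.3   4. ] 112 [1.0205 0.3104 0.    ] ((138.0, 4.0), (8.0, 16.0), 90.0)
top black [182.3   1. ] 23 [1.0308 0.1924 0.    ] ((182.5, 1.0), (11.0, 2.0), 0.0)
top black [229.7   3.9] 593 [1.0253 0.0645 0.    ] ((229.99996948242188, 4.499999046325684), (81.99998474121094, 8.999998092651367), -0.0)
top black [292.8   5
[... 4430 characters left out ...]
62304688, 272.0276184082031), (18.43609619140625, 0.9134998917579651), 48.36646270751953)
scene black [189.6 294.5] 21 [0.7806 0.0624 0.    ] ((189.15863037109375, 294.303466796875), (19.100460052490234, 1.3287277221679688), 48.36646270751953)
scene black [210.8 322.5] 37 [0.7859 0.1448 0.    ] ((210.39401245117188, 322.0309753417969), (23.086790084838867, 10.82870101928711), 85.03025817871094)
scene black [225.8 335.7] 21 [0.7805 0.1878 0.    ] ((225.72068786621094, 335.7482604980469), (17.688688278198242, 1.0795912742614746), 48.36646270751953)
scene black [232.9 352.8] 39 [0.792 0.224 0.   ] ((233.27587890625, 352.689697265625), (7.353161334991455, 15.756773948669434), 23.198591232299805)
```

View pics/top_crop.png

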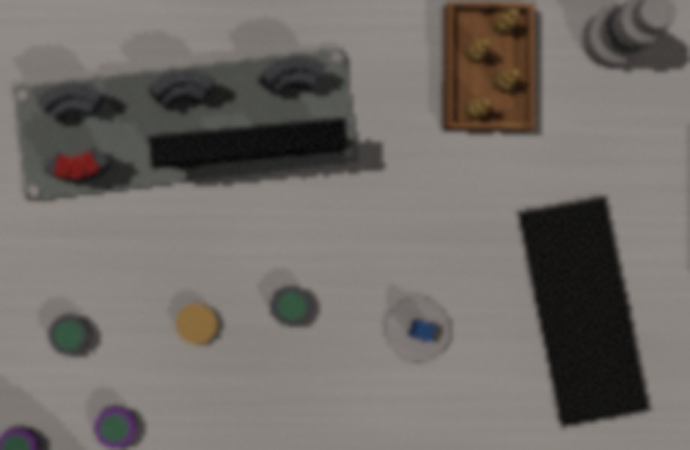

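```bash
cat >> h.py <<'E'
def Rt(yaw,tilt=0):  # tool pointing down, tilt (deg): tool's back leans towards -tool x for positive
    return R.from_euler('z',yaw,degrees=True)*R.from_euler('y',-tilt,degrees=True)*R.from_euler('x',180,degrees=True)
def delta(p,yaw,tilt=0,frm=None):
    """units to go from the present (or frm=(p,yaw,tilt)) pose"""
    if frm is None:
        s=robot.sense(); p0=s['position']; r0=R.from_euler('xyz',s['tcp_rot'],degrees=True)
    else: p0,r0=np.array(frm[0]),Rt(*frm[1:])
    sh=r0.inv().apply(np.array(p)-p0)/.04; tu=np.degrees((r0.inv()*Rt(yaw,tilt)).as_rotvec())/6
    return np.r_[sh,tu].round(3).tolist()
E
python3 - <<'E'
from h import *
c=dict(np.load('pics/top0.npz')); d=dict(np.load('pics/scene0.npz'))
def rect(c,pix,z):
    for ce,a,p,mk in detect(c)['black']:
        if np.hypot(*(ce-pix))<3:
            ct=max(cv2.findContours(mk.astype(np.uint8),0,2)[0],key=len).reshape(-1,2)
            P=onplane(c,ct,z)[:,:2]; r=cv2.minAreaRect((P*1000).astype(np.float32)); return r, np.median(c['z_map'][mk])
print(rect(c,(384,213.6),.004)); print(rect(c,(272.6,157.8),.078))
o,D=rays(c,[[272,158],[384,213],[213,125]]);
for (u,v),dd in zip([[272,158],[384,213]],D): print(o+dd*c['z_map'][v,u])
# plate corners from crop pixels
pc=np.array([[14,90],[345,50],[352,155],[27,199]])/3+[190,110]
print(onplane(c,pc,.008).round(4), onplane(c,pc,.008).mean(0))
print(delta([.600,-.05,.2],95.5))
E
```

```text
(((470.12982177734375, -346.8473205566406), (182.31442260742188, 72.82902526855469), 11.544010162353516), np.float32(0.93813205))
(((598.4266357421875, -52.63922119140625), (28.588411331176758, 155.70396423339844), 6.5552978515625), np.float32(0.87203777))
[ 0.59919793 -0.05117926  0.07666524]
[ 0.47092339 -0.34627932  0.005751  ]
[[ 0.6524  0.1476  0.008 ]
 [ 0.6926 -0.1398  0.008 ]
 [ 0.6007 -0.1467  0.008 ]
 [ 0.5576  0.1338  0.008 ]] [ 0.62582288 -0.00127355  0.008     ]
[-14.605, -10.097, 0.938, -0.008, 0.004, 10.953]
```

Emit:
{"method": "arm_command", "body": {"steps": [[-3.65,-2.52,0.23,0,0,0,0.3],[-3.65,-2.52,0.23,0,0,0,0.3],[-3.65,-2.52,0.23,0,0,0,0.3],[-3.65,-2.52,0.23,0,0,0,0.3],[-3.65,-2.52,0.23,0,0,0,0.3]]}}

```text
t: 0.57
position: [0.2846, 0.3747, 0.228]
tcp_rot: [-179.9, 0.0, 161.1]
force: [-1.2, 0.1, 0.1]
opening: 0.0666
grip_force: 0.0
```

Emit:
{"method": "arm_command", "body": {"steps": [[-3.65,-2.52,0.23,0,0,0,0.3],[-3.65,-2.52,0.23,0,0,0,0.3],[-3.65,-2.52,0.23,0,0,0,0.3],[-3.65,-2.52,0.23,0,0,0,0.3],[-3.65,-2.52,0.23,0,0,0,0.3]]}}

```text
t: 0.98
position: [0.3907, 0.2326, 0.219]
tcp_rot: [-180.0, 0.0, 161.1]
force: [-1.3, 0.8, 0.4]
opening: 0.0651
grip_force: 0.0
```

Emit:
{"method": "arm_command", "body": {"steps": [[-3.65,-2.52,0.23,0,0,0,0.3],[-3.65,-2.52,0.23,0,0,0,0.3],[-3.65,-2.52,0.23,0,0,0,0.3],[-3.65,-2.52,0.23,0,0,0,0.3],[-3.65,-2.52,0.23,0,0,0,0.3]]}}

```text
t: 1.4
position: [0.4968, 0.0902, 0.2097]
tcp_rot: [-180.0, 0.0, 161.1]
force: [0.3, -0.4, 0.4]
opening: 0.0651
grip_force: 0.0
```

Emit:
{"method": "arm_command", "body": {"steps": [[-3.65,-2.52,0.23,0,0,0,0.3],[-3.65,-2.52,0.23,0,0,0,0.3],[-3.65,-2.52,0.23,0,0,0,0.3],[-3.65,-2.52,0.23,0,0,0,0.3],[-3.65,-2.52,0.23,0,0,0,0.3]]}}

```text
t: 1.82
position: [0.6025, -0.0523, 0.2002]
tcp_rot: [-180.0, 0.0, 161.1]
force: [0.0, 0.1, 0.3]
opening: 0.0654
grip_force: 0.0
```

Emit:
{"method": "arm_command", "body": {"steps": [[0,0,0,0,0,5.4,0.3],[0,0,0,0,0,5.4,0.3],[0,0,0,0,0,5.4,0.3],[0,0,0,0,0,5.4,0.3],[0,0,0,0,0,5.4,0.3]]}}

```text
t: 2.23
position: [0.6, -0.0478, 0.2006]
tcp_rot: [-180.0, -0.0, 128.4]
force: [-0.6, 0.5, 0.3]
opening: 0.0651
grip_force: 0.0
```

Emit:
{"method": "arm_command", "body": {"steps": [[0,0,0,0,0,5.4,0.3],[0,0,0,0,0,5.4,0.3],[0,0,0,0,0,5.4,0.3],[0,0,0,0,0,5.4,0.3],[0,0,0,0,0,5.4,0.3]]}}

```text
t: 2.65
position: [0.6, -0.0477, 0.2007]
tcp_rot: [-180.0, -0.0, 96.0]
force: [0.3, -0.4, 0.3]
opening: 0.0648
grip_force: 0.0
```

```bash
python3 - <<'E'
from h import *
c=cap('wrist'); s=c['s']; print(s['position'],s['tcp_rot'],s['opening']); save(c,'w1.png',scale=1.5)
np.savez('pics/w1.npz',**{k:c[k] for k in c if k!='s'},pos=s['position'],rot=s['tcp_rot'])
# bar by z_map
V=c['img'].max(2); v,u=np.nonzero((c['z_map']>0)); 
o,d=rays(c,np.c_[u,v])
th=np.hypot((u-c['intrinsics'][0,2]),(v-c['intrinsics'][1,2]))/c['intrinsics'][0,0]
P=o+d*(c['z_map'][v,u]/np.cos(th))[:,None]
m=(abs(P[:,2]-.078)<.006)&(P[:,0]>.5)&(P[:,0]<.7)&(abs(P[:,1])<.2)
print(m.sum(), np.median(P[m],0), cv2.minAreaRect((P[m][:,:2]*1000).astype(np.float32)))
E
```

```text
[ 0.60001445 -0.04771829  0.20067294] [-1.79971294e+02 -2.47674982e-02  9.60495089e+01] 0.06477549595071663
4077 [ 0.59944088 -0.04691249  0.07744017] ((599.98046875, -55.95356750488281), (25.24774932861328, 158.9027557373047), 6.700697422027588)
```

View pics/w1.png

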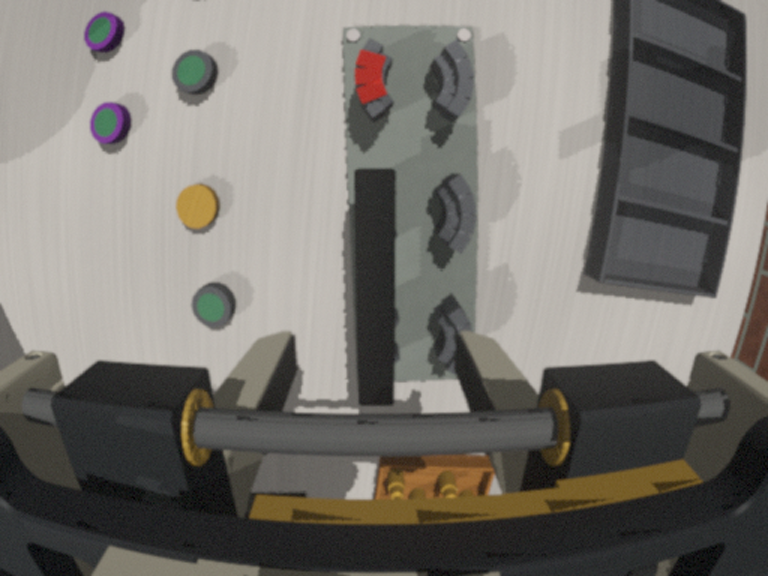

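The close wrist view shows the bar at (375,285), across lips 1 and 2. Depth gives a top at z=0.077 and 159x25 mm, which matches the description. Cell 3's free red lip is at (370,78), and the purple look-alikes at (104,33) and (110,123) stay out of it. I'm grasping the bar now.

Emit:
{"method": "arm_command", "body": {"steps": [[-0.19,0,0.8,0,0,-0.1,0.3],[-0.19,0,1.6,0,0,-0.1,0.3],[-0.19,0,2.4,0,0,-0.1,0.3],[-0.19,0,2.9,0,0,-0.1,0.3],[-0.19,0,3.14,0,0,-0.1,0.3]]}}

```text
t: 3.12
position: [0.5995, -0.0555, 0.0722]
tcp_rot: [-179.8, -0.1, 97.1]
force: [0.5, 0.3, 0.8]
opening: 0.0648
grip_force: 0.0
```

Emit:
{"method": "arm_command", "body": {"steps": [[0,0,0,0,0,0,0.3],[0,0,0,0,0,0,0.9],[0,0,0,0,0,0,0.9],[0,0,0,0,0,0,0.9],[0,0,0,0,0,0,0.9]]}}

```text
t: 3.53
position: [0.6016, -0.0566, 0.0765]
tcp_rot: [179.9, 0.0, 97.0]
force: [0.5, -0.8, 0.2]
opening: 0.0432
grip_force: 0.0
```

Emit:
{"method": "arm_command", "body": {"steps": [[0,0,0,0,0,0,0.9],[0,0,-0.3,0,0,0,0.9],[0,0,-0.7,0,0,0,0.9],[0,0,-1.3,0,0,0,0.9],[0,0,-2,0,0,0,0.9]]}}

```text
t: 3.95
position: [0.6004, -0.0565, 0.1563]
tcp_rot: [-179.9, -0.0, 97.0]
force: [0.0, 0.4, 0.6]
opening: 0.0115
grip_force: 0.0
```

```bash
python3 - <<'E'
from h import *
s=robot.sense(); print(s['position'],s['tcp_rot'],s['opening'],s['grip_force'],s['force'])
print(delta([.4705,-.346,.10],11.5))
E
```

```text
[ 0.60043698 -0.05653886  0.15628863] [-1.79918797e+02 -2.37474901e-02  9.70150345e+01] 0.01151632290840558 0.0 [0.00879657 0.35670657 0.60650395]
[-6.786, -4.106, 1.41, -0.014, 0.007, 14.253]
```

Emit:
{"method": "arm_command", "body": {"steps": [[0,0,0,0,0,0,0.3],[0,0,0,0,0,0,0.3],[0,0,0,0,0,0,0.3],[0,0,0,0,0,0,0.3],[0,0,0,0,0,0,0.3]]}}

```text
t: 4.37
position: [0.6005, -0.0565, 0.1543]
tcp_rot: [-179.9, -0.0, 97.0]
force: [-0.7, -0.4, -0.1]
opening: 0.0404
grip_force: 0.0
```

Emit:
{"method": "arm_command", "body": {"steps": [[0,0,0,0,0,0,0.3],[0,0,0,0,0,0,0.3],[0,0,0,0,0,0,0.3],[0,0,0,0,0,0,0.3],[0,0,0,0,0,0,0.3]]}}

```text
t: 4.78
position: [0.601, -0.0566, 0.1551]
tcp_rot: [-180.0, -0.0, 97.0]
force: [0.6, -0.6, -0.1]
opening: 0.0646
grip_force: 0.0
```

```bash
cat >> h.py <<'E'
def cloud(c):
    """points (world) for all wrist/cam pixels with depth, and their pixels"""
    v,u=np.nonzero(c['z_map']>0); o,d=rays(c,np.c_[u,v]); K=c['intrinsics']
    k=1/np.cos(np.hypot(u-K[0,2],v-K[1,2])/K[0,0]) if 'mount' in c else np.ones(len(u))
    return o+d*(c['z_map'][v,u]*k)[:,None],u,v
E
python3 - <<'E'
from h import *
for n in ['wrist','top']:
    c=cap(n); P,u,v=cloud(c)
    m=(abs(P[:,2]-.078)<.006)&(P[:,0]>.5)&(P[:,0]<.7)&(abs(P[:,1])<.2)
    if n=='top': m&=c['img'][v,u].max(1)<60
    print(n,c['s']['opening'],m.sum(), np.median(P[m],0), cv2.minAreaRect((P[m][:,:2]*1000).astype(np.float32)))
E
```

```text
wrist 0.06458781223750039 5459 [ 0.59865507 -0.04094531  0.07738832] ((599.6624755859375, -49.52302551269531), (25.143798828125, 147.23179626464844), 6.171281337738037)
top 0.06480939986146451 5 [ 0.59858557 -0.12355084  0.07476603] ((599.0201416015625, -125.12882995605469), (7.429523944854736, 2.137739419937134), 85.62512969970703)
```

Emit:
{"method": "arm_command", "body": {"steps": [[0,0,0.6,0,0,0,0.3],[0,0,1.2,0,0,0,0.3],[0,0,1.7,0,0,0,0.3],[0,0,2.0,0,0,0,0.4],[0,0,2.0,0,0,0,0.9]]}}

```text
t: 5.3
position: [0.5998, -0.0564, 0.0729]
tcp_rot: [-179.8, -0.1, 97.0]
force: [-0.4, 0.6, 0.3]
opening: 0.0561
grip_force: 0.0
```

Emit:
{"method": "arm_command", "body": {"steps": [[0,0,0,0,0,0,0.9],[0,0,0,0,0,0,0.9],[0,0,0,0,0,0,0.9],[0,0,0,0,0,0,0.9],[0,0,0,0,0,0,0.9]]}}

```text
t: 5.72
position: [0.6012, -0.0567, 0.0761]
tcp_rot: [180.0, 0.0, 97.0]
force: [-0.3, 0.9, 4.3]
opening: 0.025
grip_force: 30.0
```

Emit:
{"method": "arm_command", "body": {"steps": [[0,0,0,0,0,0,0.9],[0,0,0,0,0,0,0.9],[0,0,0,0,0,0,0.9],[0,0,0,0,0,0,0.9],[0,0,0,0,0,0,0.9]]}}

```text
t: 6.13
position: [0.6012, -0.0567, 0.0761]
tcp_rot: [180.0, 0.0, 97.0]
force: [-2.3, 0.7, 6.9]
opening: 0.025
grip_force: 30.0
```

Emit:
{"method": "arm_command", "body": {"steps": [[0,0,-0.2,0,0,0,0.9],[0,0,-0.5,0,0,0,0.9],[0,0,-0.9,0,0,0,0.9],[0,0,-1.4,0,0,0,0.9],[0,0,-2,0,0,0,0.9]]}}

```text
t: 6.55
position: [0.6001, -0.0564, 0.1556]
tcp_rot: [-179.9, -0.0, 97.0]
force: [-0.9, -0.6, -7.3]
opening: 0.0245
grip_force: 30.0
```

```bash
python3 - <<'E'
from h import *
s=robot.sense(); print(s['position'],s['tcp_rot'],s['opening'],s['grip_force'],s['force'])
print(delta([.4705,-.346,.10],11.5))
E
```

```text
[ 0.60005498 -0.05642434  0.15557539] [-1.79859349e+02 -4.20396594e-02  9.70237063e+01] 0.02452449266729206 29.965981543064117 [-0.91247613 -0.61363983 -7.2996808 ]
[-6.79, -4.096, 1.394, -0.024, 0.012, 14.254]
```

Emit:
{"method": "arm_command", "body": {"steps": [[-0.68,-0.41,0,0,0,0,0.9],[-1.36,-0.82,0,0,0,0,0.9],[-2.04,-1.23,0,0,0,0,0.9],[-2.72,-1.64,0,0,0,0,0.9],[-3.4,-2.05,0,0,0,0,0.9]]}}

```text
t: 6.97
position: [0.5352, -0.2026, 0.1558]
tcp_rot: [-180.0, -0.0, 97.0]
force: [0.3, -0.8, -7.9]
opening: 0.0244
grip_force: 30.0
```

Emit:
{"method": "arm_command", "body": {"steps": [[-0.68,-0.41,0,0,0,0,0.9],[-1.36,-0.82,0,0,0,0,0.9],[-2.04,-1.23,0,0,0,0,0.9],[-2.72,-1.64,0,0,0,0,0.9],[-3.4,-2.05,0,0,0,0,0.9]]}}

```text
t: 7.38
position: [0.4704, -0.3477, 0.1558]
tcp_rot: [-180.0, -0.0, 97.0]
force: [2.0, -0.4, -7.8]
opening: 0.0247
grip_force: 30.0
```

Emit:
{"method": "arm_command", "body": {"steps": [[0,0,0,0,0,0.9,0.9],[0,0,0,0,0,1.9,0.9],[0,0,0,0,0,2.9,0.9],[0,0,0,0,0,3.85,0.9],[0,0,0,0,0,4.75,0.9]]}}

```text
t: 7.8
position: [0.4712, -0.3464, 0.1556]
tcp_rot: [-180.0, -0.0, 68.2]
force: [0.7, 0.0, -6.9]
opening: 0.025
grip_force: 30.0
```

Emit:
{"method": "arm_command", "body": {"steps": [[0,0,0,0,0,0.9,0.9],[0,0,0,0,0,1.9,0.9],[0,0,0,0,0,2.9,0.9],[0,0,0,0,0,3.85,0.9],[0,0,0,0,0,4.75,0.9]]}}

```text
t: 8.22
position: [0.4712, -0.3463, 0.1557]
tcp_rot: [-180.0, 0.0, 39.7]
force: [0.2, -0.5, -7.4]
opening: 0.0249
grip_force: 30.0
```

Emit:
{"method": "arm_command", "body": {"steps": [[0,0,0,0,0,0.9,0.9],[0,0,0,0,0,1.9,0.9],[0,0,0,0,0,2.9,0.9],[0,0,0,0,0,3.85,0.9],[0,0,0,0,0,4.75,0.9]]}}

```text
t: 8.63
position: [0.4712, -0.3464, 0.1557]
tcp_rot: [-180.0, 0.0, 11.2]
force: [0.6, -0.3, -7.8]
opening: 0.025
grip_force: 30.0
```

```bash
python3 - <<'E'
from h import *
s=robot.sense(); print(s['position'],s['tcp_rot'],s['opening'],s['grip_force'],s['force'])
print(delta([.4705,-.346,.028],11.5))
E
```

```text
[ 0.47121586 -0.34635706  0.15568825] [-1.79975894e+02  1.85792906e-02  1.12362989e+01] 0.024973537773926004 29.962489306926727 [ 0.63612862 -0.34134216 -7.77474095]
[-0.015, -0.011, 3.192, -0.004, 0.003, -0.044]
```

Emit:
{"method": "arm_command", "body": {"steps": [[0,0,0.7,0,0,0,0.9],[0,0,1.4,0,0,0,0.9],[0,0,2.1,0,0,0,0.9],[0,0,2.7,0,0,0,0.9],[0,0,3.0,0,0,0,0.9]]}}

```text
t: 9.05
position: [0.4702, -0.3455, 0.0328]
tcp_rot: [-179.8, 0.1, 11.5]
force: [-1.0, 1.0, -8.5]
opening: 0.0251
grip_force: 30.0
```

Emit:
{"method": "arm_command", "body": {"steps": [[0,0,0.1,0,0,0,0.9],[0,0,0.18,0,0,0,0.9],[0,0,0.2,0,0,0,0.9],[0,0,0.2,0,0,0,0.6],[0,0,0.2,0,0,0,0.4]]}}

```text
t: 9.47
position: [0.4725, -0.3475, 0.0292]
tcp_rot: [179.8, -0.1, 11.5]
force: [0.3, -0.2, 0.1]
opening: 0.0341
grip_force: 0.0
```

Emit:
{"method": "arm_command", "body": {"steps": [[0,0,0,0,0,0,0.4],[0,0,0,0,0,0,0.4],[0,0,0,0,0,0,0.4],[0,0,-0.5,0,0,0,0.4],[0,0,-1.2,0,0,0,0.4]]}}

```text
t: 9.88
position: [0.4704, -0.3458, 0.0741]
tcp_rot: [-179.8, 0.1, 11.5]
force: [0.1, 0.4, 0.5]
opening: 0.0556
grip_force: 0.0
```

Emit:
{"method": "arm_command", "body": {"steps": [[0,0,-0.8,0,0,0,0.4],[0,0,-1.6,0,0,0,0.4],[0,0,-2.4,0,0,0,0.4],[0,0,-3.2,0,0,0.4,0.4],[0,0,-4.0,0,0,0.8,0.4]]}}

```text
t: 10.3
position: [0.4713, -0.3464, 0.2372]
tcp_rot: [180.0, -0.0, 6.6]
force: [0.9, -0.3, -0.4]
opening: 0.0556
grip_force: 0.0
```

```bash
python3 - <<'E'
from h import *
c=cap('top'); save(c,'t2.png',(150,90,430,280),2.6)
np.savez('pics/t2.npz',**{k:c[k] for k in c if k!='s'})
s=c['s']; print(s['position'],s['tcp_rot'])
for k,v in detect(c).items():
    if k in('brass','green','blue','red'): print(k,[(p[2][:2],p[1]) for p in v if p[2][0]<.7])
# next: hover over fixture
print(delta([.52,-.0,.22],6.3))
E
```

```text
[ 0.47127034 -0.34644092  0.2372408 ] [ 1.79975076e+02 -2.07735994e-02  6.61538421e+00]
brass [(array([ 0.6615, -0.2569]), np.int32(46)), (array([0.5212, 0.2768]), np.int32(123)), (array([ 0.4539, -0.0136]), np.int32(125)), (array([0.4352, 0.1844]), np.int32(127))]
green [(array([ 0.5703, -0.5708]), np.int32(58)), (array([0.4906, 0.5373]), np.int32(18)), (array([ 0.4708, -0.0944]), np.int32(63)), (array([0.4429, 0.096 ]), np.int32(65)), (array([0.4019, 0.2783]), np.int32(66)), (array([0.3646, 0.0549]), np.int32(48)), (array([0.3456, 0.1375]), np.int32(47))]
blue [(array([0.5857, 0.3072]), np.int32(26)), (array([0.4965, 0.3649]), np.int32(22)), (array([ 0.4517, -0.2027]), np.int32(27))]
red [(array([ 0.6082, -0.0996]), np.int32(89)), (array([ 0.5949, -0.0058]), np.int32(89)), (array([0.5822, 0.0881]), np.int32(91))]
[2.136, -8.517, 0.549, 0.066, -0.061, 0.022]
```

View pics/t2.png

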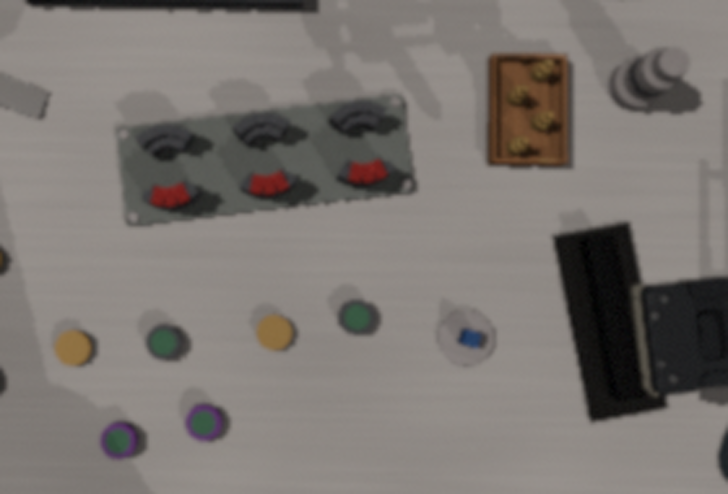

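The bar lies centred along the pad at (612,320) in this picture. The three red lips are at (172,195), (268,184) and (366,173), and nothing else has moved. The fixture yaw comes out at about 8°. Next I hover over the fixture to refine the cell positions.

Emit:
{"method": "arm_command", "body": {"steps": [[0.3,-0.83,0,0,0,0,0.4],[0.64,-1.66,0,0,0,0,0.4],[0.96,-2.5,0,0,0,0,0.4],[1.28,-3.3,0,0,0,0,0.4],[1.6,-4.17,0,0,0,0,0.4]]}}

```text
t: 10.77
position: [0.5157, -0.1721, 0.2354]
tcp_rot: [180.0, -0.0, 6.7]
force: [0.9, 0.5, -0.0]
opening: 0.0556
grip_force: 0.0
```

Emit:
{"method": "arm_command", "body": {"steps": [[0.4,-1,0,0,0,0,0.4],[0.8,-2,0,0,0,0,0.4],[1.2,-3,0,0,0,0,0.4],[1.5,-3.9,0,0,0,-0.23,0.4],[1.6,-4.17,0,0,0,-0.23,0.4]]}}

```text
t: 11.18
position: [0.5601, 0.0043, 0.2354]
tcp_rot: [-180.0, -0.0, 8.4]
force: [-0.2, 0.1, 0.4]
opening: 0.0559
grip_force: 0.0
```

Emit:
{"method": "arm_command", "body": {"steps": [[0,0,0,0,0,0,0.4],[0,0,0,0,0,0,0.4],[0,0,0,0,0,0,0.4],[0,0,0,0,0,0,0.4],[0,0,0,0,0,0,0.4]]}}

```text
t: 11.6
position: [0.5594, -0.0015, 0.2353]
tcp_rot: [180.0, -0.0, 8.0]
force: [-0.8, 0.6, 0.1]
opening: 0.0557
grip_force: 0.0
```

```bash
python3 - <<'E'
from h import *
c=cap('wrist'); s=c['s']; print(s['position'],s['tcp_rot']); save(c,'w3.png',scale=1.5)
np.savez('pics/w3.npz',**{k:c[k] for k in c if k!='s'},pos=s['position'],rot=s['tcp_rot'])
hsv=cv2.cvtColor(c['img'],cv2.COLOR_RGB2HSV); H,S,V=[hsv[...,i].astype(int) for i in range(3)]
P,u,v=cloud(c)
for n,m in [('red',((H<6)|(H>174))&(S>130)),('brass',(abs(H-18)<8)&(S>110)&(V>110)),('green',(abs(H-72)<18)&(S>60)&(V>40)),('blue',(abs(H-110)<12)&(S>120))]:
    for ce,st,mk in blobs(m,40):
        q=mk[v,u]; print(n,ce.round(),st[4],P[q].mean(0).round(4),np.median(P[q],0).round(4))
# upper faces by height: lips top .053
m=(abs(P[:,2]-.053)<.0025)&(abs(P[:,1])<.2)
print(m.sum())
# +x wall tops at .045
for k,(x,y) in enumerate([(.6385,-.0953),(.6252,-.0015),(.6125,.0924)]):
    e=np.array([np.cos(np.radians(8)),np.sin(np.radians(8))])
    q=P[:,:2]-[x,y]; r=np.hypot(*q.T); lx=q@e; ly=q@[-e[1],e[0]]
    w=(r<50)&(lx>10)&(P[:,2]>.041)&(P[:,2]<.049)
    l=(r<50)&(lx<-10)&(P[:,2]>.0505)&(P[:,2]<.0555)
    print(k+1,'wall',w.sum(),np.percentile(lx[w],[1,50,99]).round(4),np.percentile(ly[w],[1,50,99]).round(4),np.median(P[w,2]),'lip',l.sum(),np.percentile(lx[l],[1,50,99]).round(4),np.percentile(ly[l],[1,50,99]).round(4),lx[l].mean(),ly[l].mean())
E
```

```text
[ 0.55941617 -0.00154277  0.23527784] [ 1.79993389e+02 -7.79341324e-04  8.00072090e+00]
red [484.  19.] 1910 [ 0.8249 -0.2792  0.0683] [ 0.8231 -0.2758  0.0695]
red [261. 146.] 458 [ 0.5945 -0.0091  0.0513] [ 0.5945 -0.0091  0.0523]
red [177. 146.] 415 [0.5818 0.0849 0.052 ] [0.5818 0.0847 0.0523]
red [343. 147.] 404 [ 0.6075 -0.1026  0.0523] [ 0.6073 -0.1026  0.0525]
brass [443. 118.] 2317 [ 0.6761 -0.2644  0.0145] [ 0.6753 -0.2628  0.0057]
brass [ 62. 172.] 320 [0.5208 0.2721 0.0111] [0.5207 0.272  0.0112]
brass [115. 235.] 312 [0.4403 0.1774 0.0187] [0.4365 0.1808 0.0111]
brass [250. 245.] 456 [ 0.4534 -0.0165  0.0111] [ 0.4536 -0.0163  0.0113]
brass [358. 285.] 304 [ 0.5925 -0.0261  0.3179] [ 0.5933 -0.0261  0.319 ]
green [ 64. 245.] 97 [0.4155 0.2598 0.0373] [0.4033 0.2754 0.0156]
blue [ 42. 128.] 115 [0.5856 0.3016 0.0254] [0.5855 0.3    0.0283]
blue [ 17. 183.] 111 [0.4964 0.3585 0.0238] [0.4972 0.3569 0.0262]
1236Traceback (most recent call last):
  File "<stdin>", line 18, in <module>
    return _quantile_unchecked(
        a, q, axis, out, overwrite_input, method, keepdims, weights)
    return _ureduce(a,
                    func=_quantile_ureduce_func,
    ...<5 lines>...
                    overwrite_input=overwrite_input,
                    method=method)
    r = func(a, **kwargs)
    result = _quantile(arr,
                       quantiles=q,
    ...<2 lines>...
                       out=out,
                       weights=wgt)
    slices_having_nans = np.isnan(arr[-1, ...])
                                  ~~~^^^^^^^^^
IndexError: index -1 is out of bounds for axis 0 with size 0
```

View pics/w3.png

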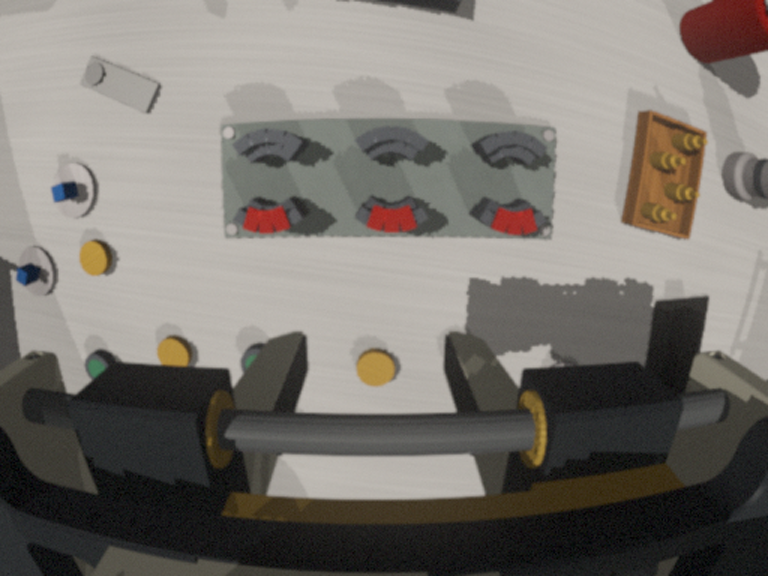

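Wrist view: the lips are at (265,219), (392,218) and (515,220), with the spacer at (376,368) between the fingers. The wrist and top cameras disagree by about 3 mm in y. The gripped bar was centred on the jaws, so I can use it to judge the top camera.

```bash
python3 - <<'E'
from h import *
c=dict(np.load('pics/t2.npz')); P,u,v=cloud(c); 
m=(abs(P[:,2]-.029)<.005)&(abs(P[:,0]-.47)<.12)&(abs(P[:,1]+.346)<.06)
print(m.sum(), np.median(P[m],0)); 
Y=np.radians(11.5); a=P[m,:2]-[.4715,-.3467]; ly=a@[-np.sin(Y),np.cos(Y)]; lx=a@[np.cos(Y),np.sin(Y)]
for lo in np.arange(-.09,.09,.02):
    w=(lx>lo)&(lx<lo+.02); 
    if w.sum()>3: print(round(lo,3),w.sum(),np.percentile(ly[w],[2,50,98]).round(4))
c=dict(np.load('pics/w3.npz')); c['s']=dict(position=c['pos'],tcp_rot=c['rot']); P,u,v=cloud(c)
m=(abs(P[:,2]-.029)<.005)&(abs(P[:,0]-.47)<.12)&(abs(P[:,1]+.346)<.06); print('wrist',m.sum())
a=P[m,:2]-[.4715,-.3467]; ly=a@[-np.sin(Y),np.cos(Y)]; lx=a@[np.cos(Y),np.sin(Y)]
for lo in np.arange(-.09,.09,.02):
    w=(lx>lo)&(lx<lo+.02); 
    if w.sum()>3: print(round(lo,3),w.sum(),np.percentile(ly[w],[2,50,98]).round(4))
# plate edges in wrist: plate mask by height .008 & greenish-grey
print(delta([.470,-.0955,.10],8.0))
E
```

```text
646 [ 0.47614565 -0.34319777  0.02797821]
-0.09 19 [-0.0079  0.0031  0.0145]
-0.07 81 [-0.0089  0.0033  0.0149]
-0.05 79 [-0.0091  0.0027  0.0154]
-0.03 84 [-0.0097  0.0032  0.0144]
-0.01 82 [-0.0098  0.0029  0.0144]
0.01 81 [-0.0106  0.0025  0.014 ]
0.03 79 [-0.0093  0.0022  0.0141]
0.05 81 [-0.0103  0.0025  0.0141]
0.07 60 [-0.0101  0.0022  0.0139]
wrist 641
-0.01 117 [-0.0103  0.002   0.0124]
0.01 134 [-0.0114  0.0019  0.0125]
0.03 137 [-0.0111  0.0019  0.0123]
0.05 149 [-0.0125  0.0013  0.0123]
0.07 102 [-0.0119  0.0011  0.0121]
[-2.542, 2.018, 3.382, 0.001, -0.0, 0.001]
```

```bash
python3 - <<'E'
from h import *
c=dict(np.load('pics/w3.npz')); c['s']=dict(position=c['pos'],tcp_rot=c['rot']); P,u,v=cloud(c)
Y=np.radians(7.9); e=np.array([np.cos(Y),np.sin(Y)]); f=np.array([-e[1],e[0]])
q=P[:,:2]-[.6248,-.0048]; lx,ly,z=q@e,q@f,P[:,2]
m=(abs(lx)<.05)&(abs(ly)<.145)
print(np.histogram(z[m],np.arange(0,.06,.003)))
pl=(abs(z-.008)<.0025)&(abs(lx)<.07)&(abs(ly)<.17)&(c['img'][v,u].max(1)<150)
print('plate',np.percentile(lx[pl],[.5,99.5]),np.percentile(ly[pl],[.5,99.5]),cv2.minAreaRect((P[pl,:2]*1000).astype(np.float32)))
for k,y0 in enumerate([-.095,0,.095]):
    for n,w in [('wall',(abs(ly-y0)<.045)&(lx>.01)&(lx<.06)&(abs(z-.044)<.003)),('lip',(abs(ly-y0)<.02)&(lx<-.01)&(lx>-.06)&(abs(z-.0525)<.002))]:
        if w.sum()>5:
            print(k+1,n,w.sum(),np.percentile(lx[w],[2,98]).round(4),np.percentile(ly[w]-y0,[2,98]).round(4),'r',np.percentile(np.hypot(lx[w],ly[w]-y0),[3,97]).round(4))
E
```

```text
(array([    5,   447, 11200,   508,    58,    65,    57,    67,    64,
          63,    84,   393,   854,    70,  1030,   419,   400,  1174,
          19]), array([0.   , 0.003, 0.006, 0.009, 0.012, 0.015, 0.018, 0.021, 0.024,
       0.027, 0.03 , 0.033, 0.036, 0.039, 0.042, 0.045, 0.048, 0.051,
       0.054, 0.057]))
plate [-0.04968209  0.04920698] [-0.14313988  0.1431345 ] ((624.6137084960938, -5.166595458984375), (100.54740142822266, 290.2281188964844), 7.779776096343994)
1 wall 412 [0.0219 0.0384] [-0.0243  0.0252] r [0.0292 0.0395]
1 lip 398 [-0.0393 -0.0215] [-0.0156  0.0171] r [0.0237 0.04  ]
2 wall 446 [0.0223 0.038 ] [-0.0238  0.0245] r [0.0293 0.0393]
2 lip 419 [-0.0395 -0.0217] [-0.0158  0.0165] r [0.024  0.0398]
3 wall 435 [0.0223 0.0388] [-0.0245  0.0245] r [0.0295 0.0398]
3 lip 417 [-0.0399 -0.021 ] [-0.0165  0.0157] r [0.0235 0.0401]
```

Emit:
{"method": "arm_command", "body": {"steps": [[-0.6,0.5,0.7,0,0,0.03,0.35],[-1.2,1,1.4,0,0,0.03,0.35],[-1.8,1.5,2.1,0,0,0.03,0.35],[-2.3,1.9,2.7,0,0,0.03,0.35],[-2.55,2.06,3.0,0,0,0.03,0.35]]}}

```text
t: 12.07
position: [0.467, -0.098, 0.1128]
tcp_rot: [-179.9, 0.2, 7.8]
force: [0.4, 0.5, -0.4]
opening: 0.0603
grip_force: 0.0
```

Emit:
{"method": "arm_command", "body": {"steps": [[0,0,0.6,0,0,0,0.35],[0,0,1.2,0,0,0,0.35],[0,0,1.7,0,0,0,0.35],[0,0,2.1,0,0,0,0.35],[0,0,2.3,0,0,0,0.4]]}}

```text
t: 12.48
position: [0.4693, -0.0966, 0.0216]
tcp_rot: [-180.0, 0.1, 7.9]
force: [-1.1, 0.0, -0.8]
opening: 0.0576
grip_force: 0.0
```

Emit:
{"method": "arm_command", "body": {"steps": [[0,0,0,0,0,0,0.9],[0,0,0,0,0,0,0.9],[0,0,0,0,0,0,0.9],[0,0,0,0,0,0,0.9],[0,0,0,0,0,0,0.9]]}}

```text
t: 12.9
position: [0.4708, -0.0965, 0.0242]
tcp_rot: [179.9, -0.1, 7.9]
force: [-0.2, -0.8, 5.7]
opening: 0.0353
grip_force: 30.0
```

Emit:
{"method": "arm_command", "body": {"steps": [[0,0,0,0,0,0,0.9],[0,0,-0.2,0,0,0,0.9],[0,0,-0.6,0,0,0,0.9],[0,0,-1.2,0,0,0,0.9],[0,0,-2,0,0,0,0.9]]}}

```text
t: 13.32
position: [0.469, -0.0959, 0.1035]
tcp_rot: [-179.9, 0.2, 7.9]
force: [0.7, 0.4, -0.5]
opening: 0.0351
grip_force: 30.0
```

```bash
cat >> h.py <<'E'
Y=7.8; CELL={1:(.6376,-.0991),2:(.6247,-.0050),3:(.6118,.0891)}
def wr(save_as=None):
    c=cap('wrist'); P,u,v=cloud(c); s=c['s']
    Rm=R.from_euler('xyz',s['tcp_rot'],degrees=True); L=Rm.inv().apply(P-s['position'])  # tool frame
    if save_as: save(c,save_as,scale=1.5)
    return c,P,L,u,v
E
python3 - <<'E'
from h import *
c,P,L,u,v=wr('w4.png'); s=c['s']; print(s['position'],s['tcp_rot'],s['opening'],s['grip_force'],s['force'])
hsv=cv2.cvtColor(c['img'],cv2.COLOR_RGB2HSV); H,S,V=[hsv[...,i].astype(int) for i in range(3)]
for ce,st,mk in blobs((abs(H-72)<18)&(S>60)&(V>40),40):
    q=mk[v,u]; print('green',ce.round(),st[4],np.median(P[q],0).round(4),'tool',L[q].mean(0).round(4))
print(delta([*CELL[1],.06],Y))
E
```

```text
[ 0.46904157 -0.09586602  0.10347909] [-1.79922141e+02  1.60563933e-01  7.92209690e+00] 0.03508397389206156 29.999562799930573 [ 0.71332033  0.38797989 -0.5192703 ]
green [ 55. 201.] 338 [0.4407 0.0919 0.0156] tool [-0.0021 -0.1897  0.0881]
green [250. 245.] 1163 [ 0.4665 -0.0965  0.0951] tool [-0.0026  0.0002  0.0084]
[4.084, 0.628, 1.261, 0.022, -0.049, 0.022]
```

View pics/w4.png

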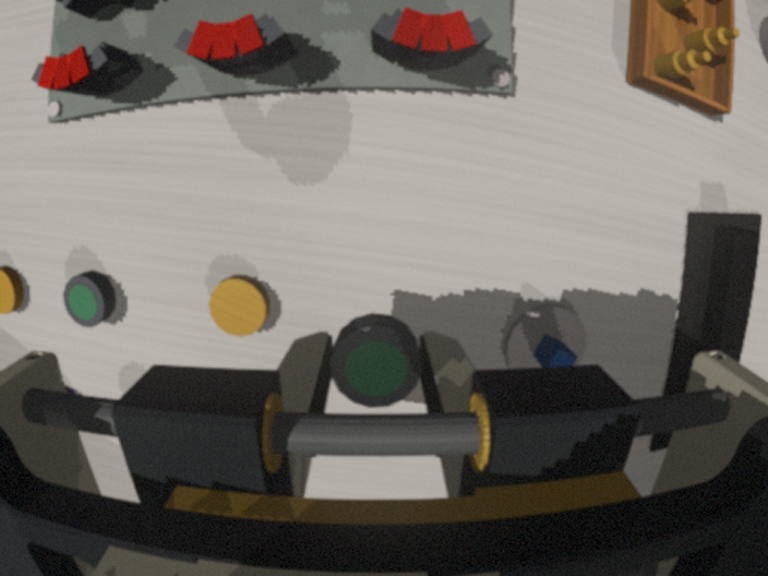

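The core is held centred on the jaws. The wrist image shows its dot at (375,365), at tool y=0.2 mm, so the wrist camera is unbiased in y. Its centre sits 2.6 mm behind the TCP. I'm placing it in cell 1.

Emit:
{"method": "arm_command", "body": {"steps": [[0.9,0.14,0,0,0,0,0.9],[1.8,0.28,0,0,0,0,0.9],[2.7,0.42,0,0,0,0,0.9],[3.6,0.56,0,0,0,0,0.9],[4.13,0.64,0,0,0,0,0.9]]}}

```text
t: 13.78
position: [0.6403, -0.0987, 0.104]
tcp_rot: [180.0, -0.1, 7.9]
force: [0.8, -0.4, -0.8]
opening: 0.0349
grip_force: 30.0
```

Emit:
{"method": "arm_command", "body": {"steps": [[0,0,0,0,0,0,0.9],[0,0,0,0,0,0,0.9],[0,0,0,0,0,0,0.9],[0,0,0,0,0,0,0.9],[0,0,0,0,0,0,0.9]]}}

```text
t: 14.2
position: [0.6365, -0.0989, 0.1035]
tcp_rot: [-180.0, 0.0, 7.9]
force: [-0.2, 0.8, -0.5]
opening: 0.0351
grip_force: 30.0
```

```bash
python3 - <<'E'
from h import *
c,P,L,u,v=wr(); s=c['s']; print(s['position'],s['tcp_rot'],s['opening'],s['grip_force'],s['force'])
hsv=cv2.cvtColor(c['img'],cv2.COLOR_RGB2HSV); H,S,V=[hsv[...,i].astype(int) for i in range(3)]
for ce,st,mk in blobs((abs(H-72)<18)&(S>60)&(V>40),40):
    q=mk[v,u]; print('green',ce.round(),st[4],np.median(P[q],0).round(4),'tool',L[q].mean(0).round(4))
# geometry of cell 1 and fixture as seen from here, relative to assumed
Yr=np.radians(Y); e=np.array([np.cos(Yr),np.sin(Yr)]); f=np.array([-e[1],e[0]])
q=P[:,:2]-np.array(CELL[1]); lx,ly,z=q@e,q@f,P[:,2]
for n,w in [('wall',(abs(ly)<.045)&(lx>.01)&(lx<.06)&(abs(z-.044)<.003)),('lip',(abs(ly)<.02)&(lx<-.01)&(lx>-.06)&(abs(z-.0525)<.002))]:
    if w.sum()>5: print(n,w.sum(),np.percentile(lx[w],[2,98]).round(4),np.percentile(ly[w],[2,98]).round(4),'r',np.percentile(np.hypot(lx[w],ly[w]),[3,97]).round(4),np.median(z[w]))
E
```

```text
[ 0.6365408  -0.09888834  0.10350399] [-1.79993511e+02  2.08389906e-02  7.90495555e+00] 0.03507996925463114 29.999655783176422 [-0.21465443  0.82697829 -0.48470297]
green [250. 245.] 1202 [ 0.6343 -0.0993  0.0951] tool [-0.0024  0.0002  0.0085]
green [ 73. 328.] 103 [0.4458 0.0908 0.0156] tool [-0.1438 -0.1972  0.0685]
wall 1158 [0.0227 0.0393] [-0.0239  0.0251] r [0.0298 0.04  ] 0.04428589417538398
```

Emit:
{"method": "arm_command", "body": {"steps": [[0.09,-0.01,0.4,0,0,0,0.9],[0.09,-0.01,0.8,0,0,0,0.9],[0.09,-0.01,1.1,0,0,0,0.9],[0.09,-0.01,1.35,0,0,0,0.9],[0.09,-0.01,1.5,0,0,0,0.9]]}}

```text
t: 14.67
position: [0.6402, -0.0979, 0.042]
tcp_rot: [-180.0, 0.1, 7.9]
force: [0.4, -0.3, -1.6]
opening: 0.0349
grip_force: 30.0
```

Emit:
{"method": "arm_command", "body": {"steps": [[0,0,0.1,0,0,0,0.9],[0,0,0.2,0,0,0,0.9],[0,0,0.25,0,0,0,0.9],[0,0,0.25,0,0,0,0.9],[0,0,0.25,0,0,0,0.5]]}}

```text
t: 15.08
position: [0.6411, -0.098, 0.0336]
tcp_rot: [180.0, -0.0, 7.9]
force: [0.2, 0.4, 0.1]
opening: 0.0386
grip_force: 0.0
```

Emit:
{"method": "arm_command", "body": {"steps": [[0,0,0,0,0,0,0.5],[0,0,0,0,0,0,0.4],[0,0,-0.5,0,0,0,0.4],[0,0,-1.2,0,0,0,0.4],[0,0,-2.0,0,0,0,0.4]]}}

```text
t: 15.5
position: [0.6401, -0.0978, 0.1133]
tcp_rot: [-180.0, 0.1, 7.9]
force: [0.3, -0.7, -0.5]
opening: 0.0557
grip_force: 0.0
```

```bash
cat >> h.py <<'E'
def cellchk(k,P,u,v,c):
    q=P[:,:2]-np.array(CELL[k]); w=(np.hypot(*q.T)<.03)
    hsv=cv2.cvtColor(c['img'],cv2.COLOR_RGB2HSV)[v,u].astype(int); H,S,V=hsv.T
    for n,m in [('green',(abs(H-72)<18)&(S>60)&(V>30)),('brass',(abs(H-18)<8)&(S>110)),('blue',(abs(H-110)<12)&(S>120))]:
        m=m&w
        if m.sum()>20: print('cell',k,n,m.sum(),P[m].mean(0).round(4),'zspread',np.percentile(P[m,2],[3,50,97]).round(4),'off mm',(1000*(P[m,:2].mean(0)-CELL[k])).round(1))
def detw(P,u,v,c):
    hsv=cv2.cvtColor(c['img'],cv2.COLOR_RGB2HSV); H,S,V=[hsv[...,i].astype(int) for i in range(3)]
    for n,m in [('brass',(abs(H-18)<8)&(S>110)&(V>110)),('green',(abs(H-72)<18)&(S>60)&(V>30)),('blue',(abs(H-110)<12)&(S>120))]:
        for ce,st,mk in blobs(m,60):
            q=mk[v,u]; 
            if q.sum(): print(n,ce.round(),st[4],np.median(P[q],0).round(4))
E
python3 - <<'E'
from h import *
c,P,L,u,v=wr(); s=c['s']; print(s['position'],s['tcp_rot'],s['opening'])
cellchk(1,P,u,v,c); detw(P,u,v,c)
print(delta([.4432,.0925,.09],Y))
E
```

```text
[ 0.64010441 -0.09782664  0.11328106] [-1.79953435e+02  1.21990918e-01  7.91674084e+00] 0.05567376438959715
cell 1 green 613 [ 0.6386 -0.0984  0.0251] zspread [0.0226 0.0238 0.0252] off mm [1.  0.7]
cell 1 brass 1518 [ 0.6615 -0.0955  0.2072] zspread [0.2044 0.2073 0.2096] off mm [23.9  3.6]
brass [428. 161.] 4805 [ 0.6971 -0.2611  0.0091]
brass [357. 282.] 388 [ 0.6743 -0.1222  0.1962]
green [250. 202.] 612 [ 0.6385 -0.0984  0.0238]
[-4.304, -5.421, 0.726, 0.026, -0.07, 0.021]
```

Emit:
{"method": "arm_command", "body": {"steps": [[-0.5,-0.6,0,0,0,0,0.35],[-1.0,-1.3,0,0,0,0,0.35],[-1.5,-1.9,0,0,0,0,0.35],[-2.0,-2.5,0,0,0,0,0.35],[-2.6,-3.2,0,0,0,0,0.35]]}}

```text
t: 15.97
position: [0.5197, 0.015, 0.1136]
tcp_rot: [180.0, -0.1, 7.9]
force: [-0.3, 0.7, -0.1]
opening: 0.0605
grip_force: 0.0
```

Emit:
{"method": "arm_command", "body": {"steps": [[-0.6,-0.7,0,0,0,0.02,0.35],[-1.1,-1.4,0.1,0,0,0.02,0.35],[-1.5,-1.9,0.3,0,0,0.02,0.35],[-1.7,-2.15,0.6,0,0,0.02,0.35],[-1.71,-2.2,0.9,0,0,0.02,0.35]]}}

```text
t: 16.38
position: [0.4388, 0.0936, 0.0774]
tcp_rot: [-180.0, -0.0, 7.9]
force: [1.3, -0.7, -0.0]
opening: 0.0604
grip_force: 0.0
```

Emit:
{"method": "arm_command", "body": {"steps": [[0,0,0.4,0,0,0,0.35],[0,0,0.8,0,0,0,0.35],[0,0,1.1,0,0,0,0.35],[0,0,1.28,0,0,0,0.35],[0,0,1.36,0,0,0,0.4]]}}

```text
t: 16.8
position: [0.4402, 0.0922, 0.0222]
tcp_rot: [-180.0, 0.0, 7.8]
force: [-0.2, 0.5, -0.4]
opening: 0.0574
grip_force: 0.0
```

Emit:
{"method": "arm_command", "body": {"steps": [[0,0,0,0,0,0,0.9],[0,0,0,0,0,0,0.9],[0,0,0,0,0,0,0.9],[0,0,0,0,0,0,0.9],[0,0,0,0,0,0,0.9]]}}

```text
t: 17.22
position: [0.4407, 0.0922, 0.0234]
tcp_rot: [180.0, -0.1, 7.8]
force: [-0.2, -0.2, 5.7]
opening: 0.0354
grip_force: 30.0
```

Emit:
{"method": "arm_command", "body": {"steps": [[0,0,0,0,0,0,0.9],[0,0,-0.5,0,0,0,0.9],[0,0,-1.2,0,0,0,0.9],[0,0,-1.8,0,0,0,0.9],[0,0,-2,0,0,0,0.9]]}}

```text
t: 17.63
position: [0.4415, 0.0924, 0.1056]
tcp_rot: [180.0, -0.2, 7.8]
force: [1.4, 0.1, -0.9]
opening: 0.0353
grip_force: 30.0
```

```bash
cat >> h.py <<'E'
def held(L,u,v,c):
    hsv=cv2.cvtColor(c['img'],cv2.COLOR_RGB2HSV)[v,u].astype(int); H,S,V=hsv.T
    b=(abs(L[:,0])<.025)&(abs(L[:,1])<.015)&(L[:,2]<.03)&(L[:,2]>-.02)
    for n,m in [('green',(abs(H-72)<18)&(S>60)&(V>30)),('brass',(abs(H-18)<8)&(S>110)),('blue',(abs(H-110)<12)&(S>120))]:
        w=m&b
        if w.sum()>30: print('held',n,w.sum(),'tool mean',L[w].mean(0).round(4),'x range',np.percentile(L[w,0],[2,98]).round(4)); 
E
python3 - <<'E'
from h import *
c,P,L,u,v=wr(); s=c['s']; print(s['position'],s['tcp_rot'],s['opening'],s['grip_force']); held(L,u,v,c); detw(P,u,v,c)
print(delta([*CELL[2],.09],Y))
E
```

```text
[0.44147552 0.09236647 0.10557956] [179.99359225  -0.22466582   7.800981  ] 0.03529713443424933 29.999729990959167
held green 1196 tool mean [-0.0004  0.0003  0.0076] x range [-0.0111  0.0101]
brass [66. 90.] 859 [0.52   0.2724 0.0113]
brass [148. 193.] 1092 [0.4342 0.1812 0.0113]
brass [367. 193.] 466 [ 0.4603 -0.0102  0.0114]
brass [321. 287.] 279 [0.4735 0.0779 0.1896]
green [477.  30.] 301 [ 0.6379 -0.0983  0.0241]
green [ 61. 215.] 333 [0.4004 0.2742 0.0157]
green [250. 243.] 1199 [0.4412 0.092  0.0979]
blue [44. 23.] 399 [0.5828 0.3004 0.0257]
blue [  4. 116.] 121 [0.4945 0.3553 0.0148]
blue [505. 225.] 149 [ 0.4498 -0.2002  0.0228]
[4.202, 3.034, 0.406, 0.001, -0.043, 0.0]
```

Emit:
{"method": "arm_command", "body": {"steps": [[0.8,0.6,0,0,0,0,0.9],[1.7,1.2,0,0,0,0,0.9],[2.5,1.8,0,0,0,0,0.9],[3.4,2.4,0,0,0,0,0.9],[4.0,2.85,0,0,0,0,0.9]]}}

```text
t: 18.1
position: [0.6163, -0.0006, 0.1013]
tcp_rot: [180.0, 0.0, 7.8]
force: [-0.5, 0.7, -1.0]
opening: 0.035
grip_force: 30.0
```

Emit:
{"method": "arm_command", "body": {"steps": [[0.25,0.17,0,0,0,0,0.9],[0.25,0.17,0,0,0,0,0.9],[0.25,0.17,0.3,0,0,0,0.9],[0.25,0.17,0.6,0,0,0,0.9],[0.25,0.17,0.8,0,0,0,0.9]]}}

```text
t: 18.52
position: [0.6232, -0.0036, 0.0682]
tcp_rot: [-180.0, 0.2, 7.8]
force: [-0.4, -0.1, -2.3]
opening: 0.0351
grip_force: 30.0
```

```bash
python3 - <<'E'
from h import *
c,P,L,u,v=wr(); s=c['s']; print(s['position'],s['tcp_rot'],s['opening'],s['grip_force']); held(L,u,v,c); detw(P,u,v,c)
Yr=np.radians(Y); e=np.array([np.cos(Yr),np.sin(Yr)]); f=np.array([-e[1],e[0]])
q=P[:,:2]-np.array(CELL[2]); lx,ly,z=q@e,q@f,P[:,2]
w=(abs(ly)<.045)&(lx>.01)&(lx<.06)&(abs(z-.044)<.003); print(w.sum(),np.percentile(lx[w],[2,98]).round(4),np.percentile(ly[w],[2,98]).round(4),'r',np.percentile(np.hypot(lx[w],ly[w]),[3,97]).round(4))
E
```

```text
[ 0.62320577 -0.00363995  0.06823661] [-179.95587951    0.18011903    7.83633293] 0.03510896736584223 29.99980241060257
held green 1236 tool mean [-0.0002  0.0002  0.0077] x range [-0.0112  0.0103]
brass [500. 191.] 2186 [ 0.6663 -0.2296  0.0111]
brass [321. 286.] 375 [ 0.6559 -0.018   0.1516]
green [381. 215.] 684 [ 0.6382 -0.0983  0.0238]
green [250. 242.] 1245 [ 0.623  -0.0039  0.0605]
1702 [0.0154 0.0391] [-0.0241  0.0253] r [0.0292 0.0399]
```

Emit:
{"method": "arm_command", "body": {"steps": [[0.02,0.03,0.3,0,0,0,0.9],[0.02,0.03,0.6,0,0,0,0.9],[0.02,0.03,0.8,0,0,0,0.9],[0.02,0.03,0.92,0,0,0,0.9],[0.02,0.03,0.95,0,0,0,0.9]]}}

```text
t: 18.98
position: [0.6255, -0.0054, 0.0316]
tcp_rot: [-180.0, 0.1, 7.8]
force: [0.1, 0.3, -1.1]
opening: 0.0351
grip_force: 30.0
```

Emit:
{"method": "arm_command", "body": {"steps": [[0,0,0,0,0,0,0.9],[0,0,0,0,0,0,0.5],[0,0,0,0,0,0,0.4],[0,0,0,0,0,0,0.4],[0,0,-0.5,0,0,0,0.4]]}}

```text
t: 19.4
position: [0.6244, -0.0054, 0.0504]
tcp_rot: [-179.9, 0.3, 7.8]
force: [0.6, 0.2, -0.3]
opening: 0.0546
grip_force: 0.0
```

Emit:
{"method": "arm_command", "body": {"steps": [[0,0,-0.6,0,0,0,0.4],[0,0,-1.2,0,0,0,0.4],[0,0,-1.5,0,0,0,0.4],[0,0,-1.5,0,0,0,0.4],[0,0,-1.5,0,0,0,0.4]]}}

```text
t: 19.82
position: [0.6261, -0.0055, 0.1128]
tcp_rot: [180.0, -0.0, 7.8]
force: [-0.6, 0.6, -0.2]
opening: 0.0557
grip_force: 0.0
```

```bash
python3 - <<'E'
from h import *
c,P,L,u,v=wr(); s=c['s']; print(s['position'],s['tcp_rot'],s['opening'])
cellchk(2,P,u,v,c); detw(P,u,v,c)
print(delta([.4006,.2742,.023],Y))
c=cap('top')
for k,w in detect(c).items():
    if k in('brass','green','blue'): print(k,[p[2][:2] for p in w if p[2][0]<.7 and abs(p[2][1])<.4])
E
```

```text
[ 0.6260878  -0.00549477  0.11276003] [ 1.79992337e+02 -3.51634519e-02  7.79889211e+00] 0.0556507605340679
cell 2 green 632 [ 0.626  -0.0057  0.0248] zspread [0.0225 0.0238 0.025 ] off mm [ 1.3 -0.7]
cell 2 brass 2055 [ 0.6469 -0.001   0.2066] zspread [0.2037 0.2067 0.2092] off mm [22.2  4. ]
brass [485. 180.] 4418 [ 0.6754 -0.2537  0.0117]
brass [  8. 238.] 74 [0.5326 0.2776 0.011 ]
brass [357. 285.] 425 [ 0.6597 -0.0301  0.196 ]
green [250. 200.] 628 [ 0.6259 -0.0056  0.0238]
green [358. 200.] 529 [ 0.6384 -0.0983  0.0239]
[-4.622, -7.689, 2.227, -0.002, 0.01, -0.001]
brass [array([ 0.6832, -0.2291]), array([ 0.6803, -0.2687]), array([0.5214, 0.2751]), array([0.4377, 0.1902])]
green [array([0.4018, 0.278 ])]
blue [array([0.5854, 0.306 ]), array([0.4957, 0.3634]), array([ 0.4515, -0.2033])]
```

Emit:
{"method": "arm_command", "body": {"steps": [[-0.5,-0.8,0,0,0,0,0.35],[-1.0,-1.6,0,0,0,0,0.35],[-1.5,-2.5,0,0,0,0,0.35],[-2.0,-3.3,0,0,0,0,0.35],[-2.5,-4.2,0,0,0,0,0.35]]}}

```text
t: 20.33
position: [0.5023, 0.148, 0.1115]
tcp_rot: [180.0, 0.1, 7.8]
force: [0.2, 0.2, 0.6]
opening: 0.0602
grip_force: 0.0
```

Emit:
{"method": "arm_command", "body": {"steps": [[-0.5,-0.9,0,0,0,0,0.35],[-1.0,-1.7,0.1,0,0,0,0.35],[-1.6,-2.5,0.3,0,0,0,0.35],[-2.0,-3.3,0.5,0,0,0,0.35],[-2.12,-3.49,0.6,0,0,0,0.35]]}}

```text
t: 20.75
position: [0.3977, 0.2764, 0.087]
tcp_rot: [180.0, 0.2, 8.0]
force: [-0.2, 0.2, -0.1]
opening: 0.0604
grip_force: 0.0
```

Emit:
{"method": "arm_command", "body": {"steps": [[0,0,0.4,0,0,0,0.35],[0,0,0.8,0,0,0,0.35],[0,0,1.2,0,0,0,0.35],[0,0,1.5,0,0,0,0.35],[0,0,1.63,0,0,0,0.4]]}}

```text
t: 21.17
position: [0.4003, 0.2733, 0.0213]
tcp_rot: [179.9, 0.2, 7.8]
force: [0.0, 0.2, -1.8]
opening: 0.0576
grip_force: 0.0
```

Emit:
{"method": "arm_command", "body": {"steps": [[0,0,0,0,0,0,0.9],[0,0,0,0,0,0,0.9],[0,0,0,0,0,0,0.9],[0,0,0,0,0,0,0.9],[0,0,0,0,0,0,0.9]]}}

```text
t: 21.58
position: [0.4016, 0.2743, 0.0242]
tcp_rot: [-180.0, -0.1, 7.8]
force: [-0.4, -0.8, 1.5]
opening: 0.0353
grip_force: 30.0
```

Emit:
{"method": "arm_command", "body": {"steps": [[0,0,0,0,0,0,0.9],[0,0,-0.5,0,0,0,0.9],[0,0,-1.2,0,0,0,0.9],[0,0,-1.8,0,0,0,0.9],[0,0,-2,0,0,0,0.9]]}}

```text
t: 22.0
position: [0.4023, 0.2748, 0.1065]
tcp_rot: [-179.9, -0.2, 7.8]
force: [1.4, 0.5, -1.7]
opening: 0.035
grip_force: 30.0
```

```bash
python3 - <<'E'
from h import *
c,P,L,u,v=wr(); s=c['s']; print(s['position'],s['tcp_rot'],s['opening'],s['grip_force']); held(L,u,v,c); detw(P,u,v,c)
print(delta([.6123,.0895,.1035],Y))
E
```

```text
[0.40229647 0.27482777 0.1065171 ] [-179.91459827   -0.21693048    7.80172189] 0.03504284267790435 29.99962091445923
held green 1181 tool mean [-0.0017  0.0003  0.0084] x range [-0.0124  0.0087]
brass [271.  60.] 1414 [0.519  0.2738 0.0114]
brass [358. 177.] 1183 [0.434  0.1841 0.0114]
brass [504. 187.] 416 [ 0.4511 -0.0075  0.0113]
brass [321. 286.] 301 [0.4345 0.2603 0.1899]
green [ 33. 148.] 12148 [0.4258 0.4604 0.02  ]
green [250. 244.] 1188 [0.4008 0.2743 0.0982]
green [450. 257.] 143 [0.3655 0.0521 0.016 ]
blue [153.  76.] 318 [0.4938 0.3623 0.0293]
[4.569, 5.304, 0.083, -0.016, -0.041, 0.0]
```

Emit:
{"method": "arm_command", "body": {"steps": [[0.5,0.6,0,0,0,0,0.9],[1.1,1.3,0,0,0,0,0.9],[1.8,2.0,0,0,0,0,0.9],[2.4,2.7,0,0,0,0,0.9],[3.0,3.4,0,0,0,0,0.9]]}}

```text
t: 22.47
position: [0.5393, 0.1542, 0.1021]
tcp_rot: [180.0, 0.1, 7.8]
force: [0.6, 0.6, -1.3]
opening: 0.0348
grip_force: 30.0
```

Emit:
{"method": "arm_command", "body": {"steps": [[0.6,0.7,0,0,0,0,0.9],[1.1,1.3,0,0,0,0,0.9],[1.5,1.7,0,0,0,0,0.9],[1.63,1.9,0,0,0,0,0.9],[1.63,1.9,0,0,0,0,0.9]]}}

```text
t: 22.88
position: [0.6138, 0.088, 0.102]
tcp_rot: [180.0, 0.1, 7.7]
force: [-0.6, 0.5, -1.0]
opening: 0.0355
grip_force: 30.0
```

Emit:
{"method": "arm_command", "body": {"steps": [[0,0,0,0,0,0,0.9],[0,0,0.2,0,0,0,0.9],[0,0,0.5,0,0,0,0.9],[0,0,0.7,0,0,0,0.9],[0,0,0.8,0,0,0,0.9]]}}

```text
t: 23.3
position: [0.6122, 0.0899, 0.0696]
tcp_rot: [-180.0, 0.1, 7.8]
force: [-0.4, -0.3, -1.6]
opening: 0.0354
grip_force: 30.0
```

```bash
python3 - <<'E'
from h import *
c,P,L,u,v=wr(); s=c['s']; print(s['position'],s['tcp_rot'],s['opening'],s['grip_force'],s['force']); held(L,u,v,c); detw(P,u,v,c)
Yr=np.radians(Y); e=np.array([np.cos(Yr),np.sin(Yr)]); f=np.array([-e[1],e[0]])
q=P[:,:2]-np.array(CELL[3]); lx,ly,z=q@e,q@f,P[:,2]
w=(abs(ly)<.045)&(lx>.02)&(lx<.06)&(abs(z-.044)<.003); print(w.sum(),np.percentile(lx[w],[2,98]).round(4),np.percentile(ly[w],[2,98]).round(4),'r',np.percentile(np.hypot(lx[w],ly[w]),[3,97]).round(4))
E
```

```text
[0.61220848 0.08986567 0.0696165 ] [-1.79988999e+02  1.49551597e-01  7.84667327e+00] 0.03539095551484135 29.999690651893616 [-0.40311456 -0.27961766 -1.63794518]
held green 1223 tool mean [-0.0016  0.0002  0.0084] x range [-0.0125  0.0091]
brass [321. 286.] 346 [0.6448 0.0755 0.153 ]
green [380. 216.] 681 [ 0.6258 -0.0053  0.0239]
green [472. 213.] 385 [ 0.638  -0.0983  0.0239]
green [250. 244.] 1226 [0.6107 0.0894 0.0612]
blue [ 10. 208.] 327 [0.5869 0.3    0.027 ]
1628 [0.0226 0.0391] [-0.0241  0.0253] r [0.0296 0.0398]
```

Emit:
{"method": "arm_command", "body": {"steps": [[0.02,0,0.3,0,0,0,0.9],[0.02,0,0.6,0,0,0,0.9],[0.02,0,0.8,0,0,0,0.9],[0.02,0,0.92,0,0,0,0.9],[0.02,0,0.95,0,0,0,0.9]]}}

```text
t: 23.77
position: [0.6137, 0.0893, 0.0323]
tcp_rot: [-180.0, 0.1, 7.8]
force: [-0.2, -0.5, -1.7]
opening: 0.0355
grip_force: 30.0
```

Emit:
{"method": "arm_command", "body": {"steps": [[0,0,0,0,0,0,0.9],[0,0,0,0,0,0,0.5],[0,0,0,0,0,0,0.4],[0,0,0,0,0,0,0.4],[0,0,-0.5,0,0,0,0.4]]}}

```text
t: 24.18
position: [0.6126, 0.0892, 0.0513]
tcp_rot: [-180.0, 0.3, 7.8]
force: [-0.4, -0.0, -0.9]
opening: 0.0542
grip_force: 0.0
```

Emit:
{"method": "arm_command", "body": {"steps": [[0,0,-0.6,0,0,0,0.4],[0,0,-1.2,0,0,0,0.4],[0,0,-1.5,0,0,0,0.4],[0,0,-1.5,0,0,0,0.4],[0,0,-1.5,0,0,0,0.4]]}}

```text
t: 24.6
position: [0.6143, 0.0894, 0.1136]
tcp_rot: [180.0, -0.0, 7.8]
force: [-0.5, -0.6, -1.3]
opening: 0.0556
grip_force: 0.0
```

```bash
python3 - <<'E'
from h import *
c,P,L,u,v=wr(); s=c['s']; print(s['position'],s['tcp_rot'],s['opening'])
for k in (1,2,3): cellchk(k,P,u,v,c)
detw(P,u,v,c)
print(delta([.520,.2727,.020],Y))
c=cap('top')
for k,w in detect(c).items():
    if k in('brass','green','blue'): print(k,[p[2][:2] for p in w if p[2][0]<.7 and abs(p[2][1])<.4])
E
```

```text
[0.61433061 0.08941067 0.11358725] [ 1.79996273e+02 -4.10953312e-02  7.79898868e+00] 0.05559032358712934
cell 1 green 310 [ 0.6388 -0.0983  0.0239] zspread [0.0227 0.0239 0.025 ] off mm [1.2 0.8]
cell 2 green 527 [ 0.6258 -0.0057  0.0242] zspread [0.0227 0.0238 0.0251] off mm [ 1.1 -0.7]
cell 3 green 615 [0.6128 0.089  0.0244] zspread [0.0225 0.0238 0.025 ] off mm [ 1.  -0.1]
cell 3 brass 1784 [0.6353 0.0923 0.2073] zspread [0.2045 0.2076 0.2101] off mm [23.5  3.2]
brass [508. 206.] 92 [ 0.6405 -0.2291  0.0047]
brass [ 64. 246.] 115 [0.5312 0.2804 0.0111]
brass [357. 283.] 392 [0.6479 0.0648 0.1969]
green [250. 202.] 620 [0.6127 0.089  0.0238]
green [359. 201.] 526 [ 0.6259 -0.0057  0.0238]
green [444. 199.] 312 [ 0.639  -0.0982  0.0239]
blue [ 33. 199.] 157 [0.5864 0.303  0.0289]
[-1.699, -4.859, 2.318, -0.001, 0.01, -0.0]
brass [array([ 0.6778, -0.2648]), array([ 0.4538, -0.0142])]
green [array([ 0.6422, -0.096 ]), array([ 0.6304, -0.007 ])]
blue [array([0.5852, 0.3059]), array([0.4957, 0.3634]), array([ 0.4518, -0.2034])]
```

Emit:
{"method": "arm_command", "body": {"steps": [[-0.3,-0.9,0,0,0,0,0.35],[-0.7,-1.9,0,0,0,0,0.35],[-1.0,-2.9,0,0,0,0,0.35],[-1.35,-3.8,0,0,0,0,0.35],[-1.6,-4.5,0,0,0,0,0.35]]}}

```text
t: 25.12
position: [0.5241, 0.2611, 0.1121]
tcp_rot: [180.0, 0.1, 7.8]
force: [1.4, 0.3, 0.3]
opening: 0.0606
grip_force: 0.0
```

Emit:
{"method": "arm_command", "body": {"steps": [[-0.1,-0.36,0.1,0,0,0,0.35],[-0.1,-0.36,0.4,0,0,0,0.35],[-0.1,-0.36,0.9,0,0,0,0.35],[-0.1,-0.36,1.3,0,0,0,0.35],[-0.1,-0.36,1.6,0,0,0,0.35]]}}

```text
t: 25.53
position: [0.5197, 0.2716, 0.0467]
tcp_rot: [179.9, 0.2, 7.8]
force: [-0.5, 0.7, -0.2]
opening: 0.0604
grip_force: 0.0
```

Emit:
{"method": "arm_command", "body": {"steps": [[0,0,0.2,0,0,0,0.35],[0,0,0.4,0,0,0,0.35],[0,0,0.6,0,0,0,0.35],[0,0,0.69,0,0,0,0.4],[0,0,0.71,0,0,0,0.6]]}}

```text
t: 25.95
position: [0.5205, 0.2726, 0.0207]
tcp_rot: [180.0, 0.0, 7.8]
force: [0.1, 1.1, -0.4]
opening: 0.053
grip_force: 0.0
```

Emit:
{"method": "arm_command", "body": {"steps": [[0,0,0,0,0,0,0.9],[0,0,0,0,0,0,0.9],[0,0,0,0,0,0,0.9],[0,0,0,0,0,0,0.9],[0,0,0,0,0,0,0.9]]}}

```text
t: 26.37
position: [0.5209, 0.2729, 0.0218]
tcp_rot: [-180.0, -0.1, 7.8]
force: [-0.4, 0.7, 2.8]
opening: 0.0346
grip_force: 30.0
```

Emit:
{"method": "arm_command", "body": {"steps": [[0,0,0,0,0,0,0.9],[0,0,-0.5,0,0,0,0.9],[0,0,-1.2,0,0,0,0.9],[0,0,-1.8,0,0,0,0.9],[0,0,-2,0,0,0,0.9]]}}

```text
t: 26.78
position: [0.5217, 0.2733, 0.1043]
tcp_rot: [-179.9, -0.2, 7.8]
force: [1.3, 0.2, -0.7]
opening: 0.0351
grip_force: 30.0
```

```bash
python3 - <<'E'
from h import *
c,P,L,u,v=wr(); s=c['s']; print(s['position'],s['tcp_rot'],s['opening'],s['grip_force']); held(L,u,v,c); detw(P,u,v,c)
print(delta([.6125,.0892,.1035],Y))
E
```

```text
[0.52169734 0.27328368 0.10428796] [-179.9413303    -0.21945265    7.80318962] 0.03507260625967343 29.999779164791107
held brass 2471 tool mean [0.0009 0.0001 0.0106] x range [-0.0157  0.0161]
brass [241. 217.] 102 [0.5352 0.2802 0.0936]
brass [321. 289.] 307 [0.5537 0.2587 0.1881]
green [462. 134.] 379 [0.6124 0.0892 0.0239]
green [ 34. 213.] 4285 [0.4798 0.4611 0.0205]
green [ 69. 307.] 592 [0.3674 0.4597 0.0205]
blue [218. 120.] 362 [0.5848 0.3056 0.0294]
blue [141. 221.] 274 [0.4952 0.3623 0.0292]
[1.621, 4.869, 0.019, -0.011, -0.041, 0.0]
```

Emit:
{"method": "arm_command", "body": {"steps": [[0.3,0.9,0,0,0,0,0.9],[0.65,1.9,0,0,0,0,0.9],[1.0,2.9,0,0,0,0,0.9],[1.3,3.8,0,0,0,0,0.9],[1.5,4.5,0,0,0,0,0.9]]}}

```text
t: 27.25
position: [0.6049, 0.0997, 0.0996]
tcp_rot: [180.0, 0.1, 7.7]
force: [0.8, 0.1, -1.4]
opening: 0.0351
grip_force: 30.0
```

Emit:
{"method": "arm_command", "body": {"steps": [[0.14,0.36,0,0,0,0,0.9],[0.14,0.36,0,0,0,0,0.9],[0.14,0.36,0,0,0,0,0.9],[0.14,0.36,0.2,0,0,0,0.9],[0.14,0.36,0.5,0,0,0,0.9]]}}

```text
t: 27.67
position: [0.6118, 0.0906, 0.081]
tcp_rot: [-180.0, -0.1, 7.9]
force: [0.1, -0.6, -1.0]
opening: 0.0349
grip_force: 30.0
```

Emit:
{"method": "arm_command", "body": {"steps": [[0,0,0.3,0,0,0,0.9],[0,0,0.55,0,0,0,0.9],[0,0,0.75,0,0,0,0.9],[0,0,0.85,0,0,0,0.9],[0,0,0.89,0,0,0,0.9]]}}

```text
t: 28.08
position: [0.6115, 0.0894, 0.0455]
tcp_rot: [-180.0, 0.1, 7.8]
force: [-9.3, -0.2, 19.8]
opening: 0.0352
grip_force: 30.0
```

Emit:
{"method": "arm_command", "body": {"steps": [[0,0,0,0,0,0,0.9],[0,0,0,0,0,0,0.5],[0,0,0,0,0,0,0.4],[0,0,0,0,0,0,0.4],[0,0,-0.5,0,0,0,0.4]]}}

```text
t: 28.5
position: [0.6101, 0.0889, 0.0627]
tcp_rot: [-180.0, 0.3, 7.8]
force: [-0.9, -0.6, -0.1]
opening: 0.0542
grip_force: 0.0
```

Emit:
{"method": "arm_command", "body": {"steps": [[0,0,-0.6,0,0,0,0.4],[0,0,-1.1,0,0,0,0.4],[0,0,-1.2,0,0,0,0.4],[0,0,-1.2,0,0,0,0.4],[0,0,-1.2,0,0,0,0.4]]}}

```text
t: 28.92
position: [0.6116, 0.089, 0.1128]
tcp_rot: [180.0, 0.0, 7.8]
force: [-0.7, -0.0, 0.0]
opening: 0.0558
grip_force: 0.0
```

```bash
python3 - <<'E'
from h import *
c,P,L,u,v=wr(); s=c['s']; print(s['position'],s['tcp_rot'],s['opening'])
for k in (1,2,3): cellchk(k,P,u,v,c)
detw(P,u,v,c)
print(delta([.4342,.1825,.021],Y))
E
```

```text
[0.61158859 0.08903949 0.11280255] [1.79999725e+02 3.98547880e-02 7.79972029e+00] 0.055833454800082914
cell 1 green 319 [ 0.6387 -0.0982  0.024 ] zspread [0.0226 0.0239 0.0251] off mm [1.1 0.9]
cell 2 green 529 [ 0.6258 -0.0055  0.0247] zspread [0.0227 0.0239 0.0252] off mm [ 1.1 -0.5]
cell 3 brass 3703 [0.6239 0.0907 0.1337] zspread [0.0339 0.2047 0.2091] off mm [12.1  1.6]
brass [245. 199.] 876 [0.6178 0.0951 0.0354]
brass [509. 205.] 76 [ 0.6396 -0.2294  0.0044]
brass [357. 283.] 366 [0.6456 0.0645 0.196 ]
green [360. 198.] 525 [ 0.6261 -0.0054  0.0239]
green [445. 197.] 319 [ 0.6387 -0.0983  0.0239]
blue [ 32. 196.] 146 [0.5862 0.3035 0.0292]
[-4.066, -2.916, 2.29, -0.001, 0.016, -0.001]
```

```bash
python3 - <<'E'
from h import *
c,P,L,u,v=wr(); save(c,'w5.png',(150,110,420,280),2.8)
q=np.hypot(*(P[:,:2]-[.6125,.089]).T)<.021; q&=(P[:,2]<.06)
print(q.sum(),np.percentile(P[q,2],[2,10,25,50,75,90,98]).round(4))
w=q&(abs(P[:,2]-.0355)<.004); A=np.c_[P[w,:2]-[.6125,.089],np.ones(w.sum())]; co=np.linalg.lstsq(A,P[w,2],rcond=None)[0]; print('plane slope',co.round(4)); print(cv2.minEnclosingCircle((P[w,:2]*1000).astype(np.float32)))
E
```

```text
1832 [0.0072 0.0283 0.0347 0.0353 0.0358 0.0362 0.0368]
plane slope [ 0.0022 -0.0028  0.0354]
((613.3722534179688, 89.11003875732422), 20.33694839477539)
```

View pics/w5.png

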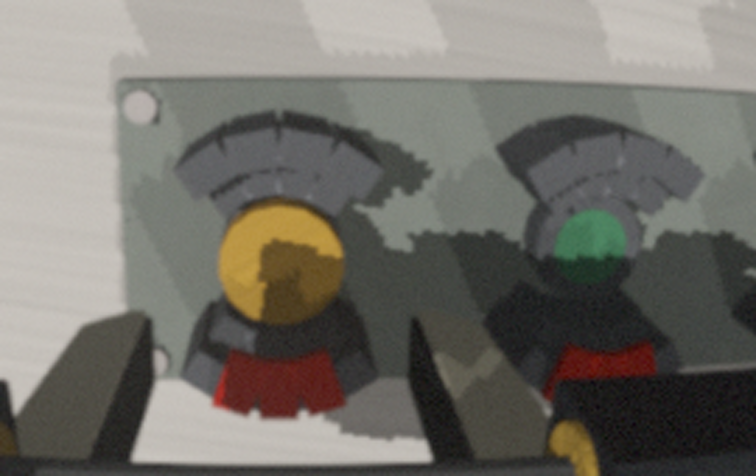

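The wrist crop shows the spacer lying round and flat in cell 3 at (282,262), with a plane slope of 0.003 rad and z=0.035. The core in cell 2 is at (592,246). Next is the second spacer.

Emit:
{"method": "arm_command", "body": {"steps": [[-0.7,-0.5,0,0,0,0,0.35],[-1.5,-1.1,0,0,0,0,0.35],[-2.3,-1.65,0,0,0,0,0.35],[-3.1,-2.2,0,0,0,0,0.35],[-3.7,-2.65,0,0,0,0,0.35]]}}

```text
t: 29.43
position: [0.4477, 0.1744, 0.1125]
tcp_rot: [180.0, 0.2, 7.8]
force: [0.4, 0.7, -0.5]
opening: 0.0607
grip_force: 0.0
```

Emit:
{"method": "arm_command", "body": {"steps": [[-0.36,-0.26,0.1,0,0,0,0.35],[-0.36,-0.26,0.4,0,0,0,0.35],[-0.36,-0.26,0.9,0,0,0,0.35],[-0.36,-0.26,1.3,0,0,0,0.35],[-0.36,-0.26,1.6,0,0,0,0.35]]}}

```text
t: 29.85
position: [0.4342, 0.1822, 0.0476]
tcp_rot: [180.0, 0.1, 7.8]
force: [-0.2, -0.8, 0.2]
opening: 0.0606
grip_force: 0.0
```

Emit:
{"method": "arm_command", "body": {"steps": [[0,0,0.2,0,0,0,0.35],[0,0,0.4,0,0,0,0.35],[0,0,0.6,0,0,0,0.35],[0,0,0.68,0,0,0,0.4],[0,0,0.69,0,0,0,0.6]]}}

```text
t: 30.27
position: [0.435, 0.1822, 0.0215]
tcp_rot: [180.0, 0.0, 7.8]
force: [-0.2, 0.0, -0.8]
opening: 0.0532
grip_force: 0.0
```

Emit:
{"method": "arm_command", "body": {"steps": [[0,0,0,0,0,0,0.9],[0,0,0,0,0,0,0.9],[0,0,0,0,0,0,0.9],[0,0,0,0,0,0,0.9],[0,0,0,0,0,0,0.9]]}}

```text
t: 30.68
position: [0.4356, 0.1825, 0.0225]
tcp_rot: [-180.0, -0.1, 7.8]
force: [-0.8, -0.0, 4.2]
opening: 0.0347
grip_force: 30.0
```

Emit:
{"method": "arm_command", "body": {"steps": [[0,0,0,0,0,0,0.9],[0,0,-0.5,0,0,0,0.9],[0,0,-1.2,0,0,0,0.9],[0,0,-1.8,0,0,0,0.9],[0,0,-2,0,0,0,0.9]]}}

```text
t: 31.1
position: [0.4363, 0.1827, 0.1047]
tcp_rot: [-180.0, -0.2, 7.8]
force: [1.2, -0.2, 0.0]
opening: 0.0346
grip_force: 30.0
```

```bash
python3 - <<'E'
from h import *
c,P,L,u,v=wr(); s=c['s']; print(s['position'],s['tcp_rot'],s['opening'],s['grip_force']); held(L,u,v,c); detw(P,u,v,c)
E
```

```text
[0.43627814 0.18273125 0.10468289] [-179.96609995   -0.2058059     7.80298454] 0.03460973030022512 29.99966025352478
held brass 2442 tool mean [-0.0005  0.0001  0.0113] x range [-0.017   0.0148]
brass [397.  14.] 1008 [0.609  0.0888 0.0356]
brass [452. 202.] 242 [ 0.4608 -0.0225  0.0116]
brass [243. 218.] 65 [0.449  0.1883 0.0933]
brass [321. 287.] 270 [0.4685 0.1683 0.1887]
green [475.  35.] 317 [ 0.6254 -0.0055  0.0241]
green [  3. 185.] 731 [0.3999 0.4597 0.0058]
blue [124.   8.] 293 [0.584  0.3044 0.0293]
blue [ 59. 113.] 400 [0.4941 0.3573 0.0283]
```

Emit:
{"method": "arm_command", "body": {"steps": [[0.5,0.65,0,0,0,0,0.9],[1.0,1.3,0,0,0,0,0.9],[1.5,2.0,0,0,0,0,0.9],[2.1,2.7,0,0,0,0,0.9],[2.6,3.4,0,0,0,0,0.9]]}}

```text
t: 31.57
position: [0.5575, 0.0603, 0.1005]
tcp_rot: [-180.0, 0.1, 7.8]
force: [0.0, 0.9, -0.4]
opening: 0.0349
grip_force: 30.0
```

Emit:
{"method": "arm_command", "body": {"steps": [[0.5,0.7,0,0,0,0,0.9],[1.0,1.3,0,0,0,0,0.9],[1.35,1.7,0,0,0,0,0.9],[1.49,1.89,0,0,0,0,0.9],[1.49,1.89,0,0,0,0,0.9]]}}

```text
t: 31.98
position: [0.6262, -0.0062, 0.1004]
tcp_rot: [-180.0, 0.1, 7.7]
force: [-0.2, 0.3, -1.4]
opening: 0.0352
grip_force: 30.0
```

Emit:
{"method": "arm_command", "body": {"steps": [[0,0,0,0,0,0,0.9],[0,0,0.2,0,0,0,0.9],[0,0,0.4,0,0,0,0.9],[0,0,0.5,0,0,0,0.9],[0,0,0.5,0,0,0,0.9]]}}

```text
t: 32.4
position: [0.6249, -0.0044, 0.0806]
tcp_rot: [-180.0, 0.1, 7.8]
force: [0.1, -0.4, -1.4]
opening: 0.035
grip_force: 30.0
```

```bash
python3 - <<'E'
from h import *
c,P,L,u,v=wr(); s=c['s']; print(s['position'],s['tcp_rot'],s['opening'],s['grip_force']); held(L,u,v,c)
Yr=np.radians(Y); e=np.array([np.cos(Yr),np.sin(Yr)]); f=np.array([-e[1],e[0]])
q=P[:,:2]-np.array(CELL[2]); lx,ly,z=q@e,q@f,P[:,2]
w=(abs(ly)<.045)&(lx>.02)&(lx<.06)&(abs(z-.044)<.003); print(w.sum(),np.percentile(lx[w],[2,98]).round(4),np.percentile(ly[w],[2,98]).round(4),'r',np.percentile(np.hypot(lx[w],ly[w]),[3,97]).round(4))
E
```

```text
[ 0.62493437 -0.00440939  0.08055388] [-1.79969103e+02  1.32979252e-01  7.84045251e+00] 0.03498732656264324 29.999799728393555
held brass 2621 tool mean [-0.0001  0.      0.0117] x range [-0.0177  0.015 ]
1446 [0.0227 0.0391] [-0.0238  0.0252] r [0.0298 0.0399]
```

Emit:
{"method": "arm_command", "body": {"steps": [[0.025,0,0.3,0,0,0,0.9],[0.025,0,0.55,0,0,0,0.9],[0.025,0,0.7,0,0,0,0.9],[0.025,0,0.78,0,0,0,0.9],[0.025,0,0.8,0,0,0,0.9]]}}

```text
t: 32.87
position: [0.6266, -0.0049, 0.049]
tcp_rot: [-180.0, 0.1, 7.8]
force: [0.3, 0.1, -0.7]
opening: 0.0351
grip_force: 30.0
```

Emit:
{"method": "arm_command", "body": {"steps": [[0,0,0,0,0,0,0.9],[0,0,0,0,0,0,0.5],[0,0,0,0,0,0,0.4],[0,0,0,0,0,0,0.4],[0,0,-0.5,0,0,0,0.4]]}}

```text
t: 33.28
position: [0.6253, -0.0048, 0.0675]
tcp_rot: [-179.9, 0.3, 7.8]
force: [-0.2, -0.9, -0.5]
opening: 0.0544
grip_force: 0.0
```

Emit:
{"method": "arm_command", "body": {"steps": [[0,0,-0.6,0,0,0,0.4],[0,0,-1.1,0,0,0,0.4],[0,0,-1.2,0,0,0,0.4],[0,0,-1.2,0,0,0,0.4],[0,0,-1.2,0,0,0,0.4]]}}

```text
t: 33.7
position: [0.6267, -0.0049, 0.1174]
tcp_rot: [-180.0, 0.0, 7.8]
force: [-0.2, 0.1, -0.4]
opening: 0.0559
grip_force: 0.0
```

```bash
cat >> h.py <<'E'
def flat(P,k,zt):
    q=np.hypot(*(P[:,:2]-CELL[k]).T)<.021; q&=abs(P[:,2]-zt)<.004
    A=np.c_[P[q,:2]-CELL[k],np.ones(q.sum())]; print('cell',k,q.sum(),'slope,z',np.linalg.lstsq(A,P[q,2],rcond=None)[0].round(4))
E
python3 - <<'E'
from h import *
c,P,L,u,v=wr(); s=c['s']; print(s['position'],s['tcp_rot'],s['opening'])
flat(P,2,.0355); flat(P,3,.0355); cellchk(1,P,u,v,c)
detw(P,u,v,c)
c=cap('top')
for k,w in detect(c).items():
    if k in('brass','green','blue'): print(k,[p[2][:2] for p in w if p[2][0]<.7 and abs(p[2][1])<.4])
print(delta([.453,-.0167,.021],Y))
E
```

```text
[ 0.62671551 -0.00492943  0.11738859] [-1.79995344e+02  2.72642641e-02  7.79929496e+00] 0.05586780546180498
cell 2 1516 slope,z [-0.0003 -0.0027  0.0353]
cell 3 1286 slope,z [-0.0001  0.0119  0.0352]
cell 1 green 522 [ 0.6383 -0.098   0.0277] zspread [0.0227 0.0239 0.0253] off mm [0.7 1.1]
brass [484. 179.] 4415 [ 0.6772 -0.2547  0.0122]
brass [246. 200.] 928 [ 6.306e-01 -1.000e-04  3.530e-02]
brass [139. 205.] 1198 [0.6118 0.088  0.0353]
brass [357. 283.] 403 [ 0.6605 -0.0295  0.2   ]
brass [236. 331.] 89 [ 0.4672 -0.0079  0.0105]
green [357. 199.] 511 [ 0.6384 -0.0984  0.0239]
brass [array([ 0.6845, -0.2291]), array([ 0.6805, -0.2686])]
green []
blue [array([0.5852, 0.3059]), array([0.496 , 0.3635]), array([ 0.4518, -0.2031])]
[-4.329, -0.294, 2.401, -0.004, 0.019, -0.001]
```

Emit:
{"method": "arm_command", "body": {"steps": [[-0.8,-0.05,0,0,0,0,0.35],[-1.7,-0.1,0,0,0,0,0.35],[-2.6,-0.15,0,0,0,0,0.35],[-3.5,-0.2,0,0,0,0,0.35],[-4.0,-0.29,0,0,0,0,0.35]]}}

```text
t: 34.22
position: [0.4629, -0.0152, 0.1168]
tcp_rot: [-179.9, 0.2, 7.8]
force: [0.7, -1.0, 0.0]
opening: 0.0603
grip_force: 0.0
```

Emit:
{"method": "arm_command", "body": {"steps": [[-0.32,0,0.1,0,0,0,0.35],[-0.32,0,0.4,0,0,0,0.35],[-0.32,0,0.9,0,0,0,0.35],[-0.32,0,1.3,0,0,0,0.35],[-0.32,0,1.6,0,0,0,0.35]]}}

```text
t: 34.63
position: [0.4533, -0.0168, 0.0522]
tcp_rot: [-180.0, 0.1, 7.8]
force: [0.4, 0.3, 0.9]
opening: 0.0603
grip_force: 0.0
```

Emit:
{"method": "arm_command", "body": {"steps": [[0,0,0.3,0,0,0,0.35],[0,0,0.5,0,0,0,0.35],[0,0,0.7,0,0,0,0.35],[0,0,0.78,0,0,0,0.4],[0,0,0.8,0,0,0,0.6]]}}

```text
t: 35.05
position: [0.454, -0.0168, 0.0214]
tcp_rot: [-180.0, 0.1, 7.8]
force: [-0.1, -1.1, 0.0]
opening: 0.053
grip_force: 0.0
```

Emit:
{"method": "arm_command", "body": {"steps": [[0,0,0,0,0,0,0.9],[0,0,0,0,0,0,0.9],[0,0,0,0,0,0,0.9],[0,0,0,0,0,0,0.9],[0,0,0,0,0,0,0.9]]}}

```text
t: 35.47
position: [0.4545, -0.0169, 0.0224]
tcp_rot: [180.0, -0.0, 7.8]
force: [0.1, 0.7, 4.3]
opening: 0.0347
grip_force: 30.0
```

Emit:
{"method": "arm_command", "body": {"steps": [[0,0,0,0,0,0,0.9],[0,0,-0.5,0,0,0,0.9],[0,0,-1.2,0,0,0,0.9],[0,0,-1.8,0,0,0,0.9],[0,0,-2,0,0,0,0.9]]}}

```text
t: 35.88
position: [0.4554, -0.017, 0.1047]
tcp_rot: [179.9, -0.2, 7.8]
force: [0.9, -0.5, -1.4]
opening: 0.0352
grip_force: 30.0
```

```bash
python3 - <<'E'
from h import *
c,P,L,u,v=wr(); s=c['s']; print(s['position'],s['tcp_rot'],s['opening'],s['grip_force']); held(L,u,v,c); detw(P,u,v,c)
E
```

```text
[ 0.45536876 -0.01704217  0.10467488] [179.93989514  -0.20602011   7.80421779] 0.03521936234029195 29.99983012676239
held brass 2428 tool mean [-0.0009  0.0001  0.0113] x range [-0.0175  0.0144]
brass [138.   6.] 470 [0.6025 0.0895 0.0355]
brass [266.   2.] 196 [ 0.6112 -0.0076  0.0356]
brass [499.  35.] 893 [ 0.668  -0.2542  0.0047]
brass [321. 287.] 250 [ 0.4876 -0.0313  0.1889]
green [379.   6.] 324 [ 0.6352 -0.0994  0.0241]
blue [444. 235.] 101 [ 0.4483 -0.2066  0.0296]
```

Emit:
{"method": "arm_command", "body": {"steps": [[0.8,0.5,0,0,0,0,0.9],[1.7,1.05,0,0,0,0,0.9],[2.5,1.55,0,0,0,0,0.9],[3.4,2.1,0,0,0,0,0.9],[4.0,2.45,0,0,0,0,0.9]]}}

```text
t: 36.35
position: [0.6281, -0.0937, 0.1003]
tcp_rot: [180.0, 0.0, 7.8]
force: [-0.1, 0.2, -0.6]
opening: 0.0348
grip_force: 30.0
```

Emit:
{"method": "arm_command", "body": {"steps": [[0.31,0.19,0,0,0,0,0.9],[0.31,0.19,0,0,0,0,0.9],[0.31,0.19,0.2,0,0,0,0.9],[0.31,0.19,0.4,0,0,0,0.9],[0.31,0.19,0.5,0,0,0,0.9]]}}

```text
t: 36.77
position: [0.6376, -0.0974, 0.0799]
tcp_rot: [-179.9, 0.2, 7.8]
force: [-0.1, 0.6, -1.9]
opening: 0.0353
grip_force: 30.0
```

```bash
python3 - <<'E'
from h import *
c,P,L,u,v=wr(); s=c['s']; print(s['position'],s['tcp_rot'],s['opening'],s['grip_force']); held(L,u,v,c)
Yr=np.radians(Y); e=np.array([np.cos(Yr),np.sin(Yr)]); f=np.array([-e[1],e[0]])
q=P[:,:2]-np.array(CELL[1]); lx,ly,z=q@e,q@f,P[:,2]
w=(abs(ly)<.045)&(lx>.02)&(lx<.06)&(abs(z-.044)<.003); print(w.sum(),np.percentile(lx[w],[2,98]).round(4),np.percentile(ly[w],[2,98]).round(4),'r',np.percentile(np.hypot(lx[w],ly[w]),[3,97]).round(4))
E
```

```text
[ 0.63759721 -0.09739896  0.07987666] [-1.79935820e+02  1.68006051e-01  7.81973443e+00] 0.03530739471925213 29.99989539384842
held brass 2615 tool mean [-0.0005  0.0001  0.0117] x range [-0.0182  0.0147]
1453 [0.0228 0.0392] [-0.024   0.0253] r [0.0298 0.04  ]
```

Emit:
{"method": "arm_command", "body": {"steps": [[0.025,0.01,0.3,0,0,0,0.9],[0.025,0.01,0.55,0,0,0,0.9],[0.025,0.01,0.7,0,0,0,0.9],[0.025,0.01,0.78,0,0,0,0.9],[0.025,0.01,0.8,0,0,0,0.9]]}}

```text
t: 37.23
position: [0.64, -0.0983, 0.0491]
tcp_rot: [-180.0, 0.1, 7.8]
force: [0.4, -0.7, -1.3]
opening: 0.0354
grip_force: 30.0
```

Emit:
{"method": "arm_command", "body": {"steps": [[0,0,0,0,0,0,0.9],[0,0,0,0,0,0,0.5],[0,0,0,0,0,0,0.4],[0,0,0,0,0,0,0.4],[0,0,-0.5,0,0,0,0.4]]}}

```text
t: 37.65
position: [0.6387, -0.098, 0.0673]
tcp_rot: [-179.9, 0.3, 7.8]
force: [-0.2, -0.0, -0.6]
opening: 0.054
grip_force: 0.0
```

Emit:
{"method": "arm_command", "body": {"steps": [[0,0,-0.6,0,0,0,0.4],[0,0,-1.1,0,0,0,0.4],[0,0,-1.7,0,0,0,0.4],[0,0,-2,0,0,0,0.4],[0,0,-2,0,0,0,0.4]]}}

```text
t: 38.07
position: [0.6418, -0.0987, 0.1531]
tcp_rot: [179.9, -0.3, 7.8]
force: [-0.4, -0.9, -0.1]
opening: 0.0555
grip_force: 0.0
```

```bash
python3 - <<'E'
from h import *
c,P,L,u,v=wr(); s=c['s']; print(s['position'],s['tcp_rot'],s['opening'])
for k in (1,2,3): flat(P,k,.0355); cellchk(k,P,u,v,c)
detw(P,u,v,c)
c=cap('top'); d=detect(c)
print('blue',[(p[0],p[2][:2]) for p in d['blue'] if p[2][0]<.7 and abs(p[2][1])<.4])
save(c,'t6.png',(315,200,350,240),14)
print(delta([.4485,-.2062,.11],Y))
E
```

```text
[ 0.64178481 -0.09867766  0.15308611] [179.89842102  -0.27108733   7.79818989] 0.05553874446637673
cell 1 1180 slope,z [ 0.0038 -0.0018  0.0353]
cell 1 brass 2745 [ 0.6521 -0.0971  0.1562] zspread [0.0337 0.2452 0.2494] off mm [14.5  2. ]
cell 2 1051 slope,z [0.0009 0.007  0.0352]
cell 2 brass 1042 [ 0.6253 -0.007   0.0345] zspread [0.0271 0.0352 0.0365] off mm [ 0.6 -2. ]
cell 3 738 slope,z [-0.0021  0.018   0.0351]
cell 3 brass 788 [0.6118 0.0861 0.0341] zspread [0.0262 0.035  0.0364] off mm [-0. -3.]
brass [406. 159.] 4264 [ 0.6939 -0.2611  0.007 ]
brass [152. 195.] 964 [ 0.6256 -0.0063  0.0353]
brass [250. 195.] 1140 [ 0.6385 -0.099   0.0353]
brass [ 71. 196.] 670 [0.6116 0.088  0.0352]
brass [357. 283.] 385 [ 0.6752 -0.1232  0.2365]
blue [(array([130.2, 163.5]), array([0.5854, 0.3058])), (array([106. , 198.5]), array([0.4957, 0.3634]))]
[-5.115, 2.021, 0.988, -0.001, 0.001, -0.001]
```

View pics/t6.png

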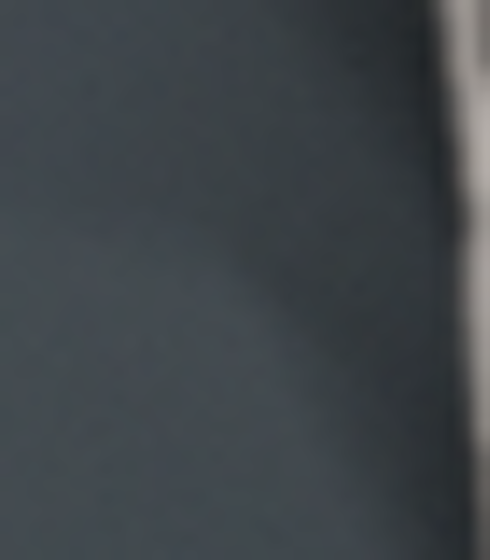

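The top camera can't see disc A because the arm is in the way. All three stacks read flat at z=0.035. I'm moving over disc A to measure its lug with the wrist camera.

Emit:
{"method": "arm_command", "body": {"steps": [[-0.7,0.3,0,0,0,0,0.4],[-1.5,0.55,0,0,0,0,0.4],[-2.3,0.8,0,0,0,0,0.4],[-3.1,1.1,0,0,0,0,0.4],[-3.9,1.4,0,0,0,0,0.4]]}}

```text
t: 38.58
position: [0.4912, -0.175, 0.1483]
tcp_rot: [-179.9, 0.1, 7.8]
force: [-0.4, -0.4, 0.5]
opening: 0.0556
grip_force: 0.0
```

Emit:
{"method": "arm_command", "body": {"steps": [[-0.8,0.3,0,0,0,0,0.4],[-1.4,0.5,0,0,0,0,0.4],[-1.65,0.6,0,0,0,0,0.4],[-1.65,0.6,0,0,0,0,0.4],[-1.65,0.6,0,0,0,0,0.4]]}}

```text
t: 39.0
position: [0.4317, -0.2077, 0.1496]
tcp_rot: [-180.0, 0.0, 7.7]
force: [1.2, -0.0, 0.3]
opening: 0.0558
grip_force: 0.0
```

```bash
cat >> h.py <<'E'
def lug(P,u,v,c):
    hsv=cv2.cvtColor(c['img'],cv2.COLOR_RGB2HSV)[v,u].astype(int); H,S,V=hsv.T
    s=c['s']
    m=(abs(H-110)<14)&(S>100)&(np.hypot(*(P[:,:2]-s['position'][:2]).T)<.08)
    zt=np.percentile(P[m,2],90); t=m&(P[:,2]>zt-.004)
    r=cv2.minAreaRect((P[t,:2]*1000).astype(np.float32)); print('lug top z',zt.round(4),t.sum(),'mean',P[t].mean(0).round(4),r)
    return P[t]
E
python3 - <<'E'
from h import *
c,P,L,u,v=wr('w7.png'); print(c['s']['position'],c['s']['tcp_rot']); lug(P,u,v,c)
E
```

```text
[ 0.43173056 -0.20774374  0.14956098] [-1.79975407e+02  1.40295057e-02  7.74466887e+00]
lug top z 0.2557 292 mean [ 0.455  -0.2246  0.2545] ((446.8670654296875, -210.6190185546875), (32.24629592895508, 140.44544982910156), 9.632453918457031)
```

View pics/w7.png

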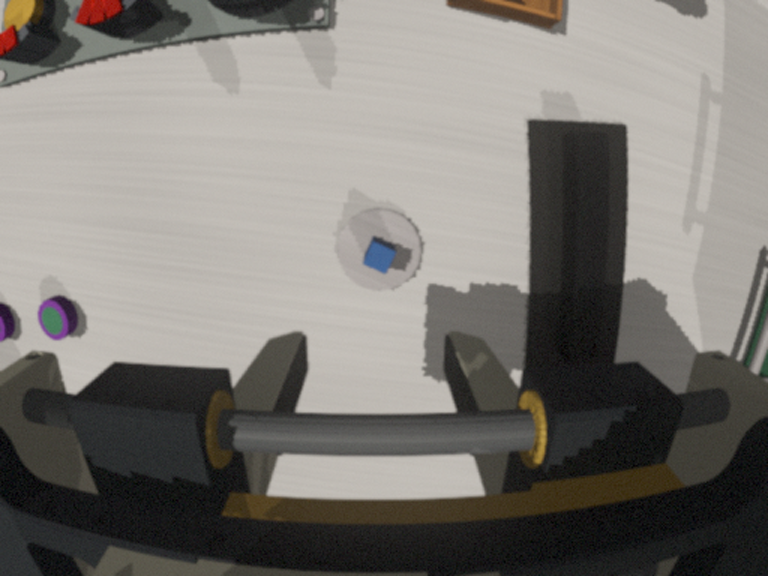

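The disc is at (380,250) with its lug turned, further ahead of the jaws than I expected. It may have been the one knocked aside. The body's blue-ish points spoiled the fit, so I'm re-measuring with a height filter.

```bash
sed -i "s/(np.hypot(\*(P\[:,:2\]-s\['position'\]\[:2\]).T)<.08)/(np.hypot(*(P[:,:2]-s['position'][:2]).T)<.1)\&(P[:,2]<.08)/" h.py; python3 - <<'E'
from h import *
c,P,L,u,v=wr(); lug(P,u,v,c); print(c['s']['position'])
# disc body from top face z=.006
E
```

```text
lug top z 0.0302 265 mean [ 0.4503 -0.2077  0.0293] ((449.94366455078125, -207.84388732910156), (15.187779426574707, 15.216925621032715), 73.22584533691406)
[ 0.43219548 -0.20750326  0.14967198]
```

Emit:
{"method": "arm_command", "body": {"steps": [[0.1,0.02,0.4,0,0,0.9,0.5],[0.2,0.04,0.8,0,0,1.8,0.5],[0.3,0.06,1.2,0,0,2.7,0.5],[0.4,0.07,1.6,0,0,3.6,0.5],[0.44,0.07,1.8,0,0,4.1,0.5]]}}

```text
t: 39.52
position: [0.45, -0.2072, 0.0761]
tcp_rot: [-180.0, 0.1, -17.0]
force: [-0.1, -0.3, 0.1]
opening: 0.0466
grip_force: 0.0
```

Emit:
{"method": "arm_command", "body": {"steps": [[0,0,0.1,0,0,0,0.5],[0,0,0.4,0,0,0,0.5],[0,0,0.7,0,0,0,0.5],[0,0,1.0,0,0,0,0.5],[0,0,1.2,0,0,0,0.5]]}}

```text
t: 39.93
position: [0.4496, -0.2077, 0.0292]
tcp_rot: [-180.0, 0.0, -16.6]
force: [-0.2, -0.2, -0.5]
opening: 0.0465
grip_force: 0.0
```

Emit:
{"method": "arm_command", "body": {"steps": [[0,0,0,0,0,0,0.6],[0,0,0,0,0,0,1],[0,0,0,0,0,0,1],[0,0,0,0,0,0,1],[0,0,0,0,0,0,1]]}}

```text
t: 40.35
position: [0.4495, -0.2083, 0.0306]
tcp_rot: [180.0, -0.1, -16.8]
force: [0.2, 0.4, 0.1]
opening: 0.0177
grip_force: 1.2
```

Emit:
{"method": "arm_command", "body": {"steps": [[0,0,0,0,0,0,1],[0,0,0,0,0,0,1],[0,0,0,0,0,0,1],[0,0,0,0,0,0,1],[0,0,0,0,0,0,1]]}}

```text
t: 40.77
position: [0.4495, -0.2083, 0.0306]
tcp_rot: [180.0, -0.0, -16.8]
force: [-0.4, 0.4, 6.4]
opening: 0.0157
grip_force: 30.0
```

Emit:
{"method": "arm_command", "body": {"steps": [[0,0,-0.3,0,0,0,1],[0,0,-0.8,0,0,-0.8,1],[0,0,-1.4,0,0,-1.8,1],[0,0,-2.0,0,0,-2.9,1],[0,0,-2.6,0,0,-4.1,1]]}}

```text
t: 41.18
position: [0.4488, -0.208, 0.135]
tcp_rot: [-180.0, 0.0, 8.1]
force: [0.3, -0.1, -2.0]
opening: 0.0158
grip_force: 30.0
```

Emit:
{"method": "arm_command", "body": {"steps": [[0,0,0,0,0,0,1],[0,0,0,0,0,0,1],[0,0,0,0,0,0,1],[0,0,0,0,0,0,1],[0,0,0,0,0,0,1]]}}

```text
t: 41.6
position: [0.4486, -0.2079, 0.1328]
tcp_rot: [-179.9, 0.1, 7.7]
force: [-0.9, 0.2, -2.2]
opening: 0.0158
grip_force: 30.0
```

```bash
cat >> h.py <<'E'
CELL={1:(.6377,-.0985),2:(.6248,-.0044),3:(.6119,.0897)}
def heldlug(L,u,v,c):
    hsv=cv2.cvtColor(c['img'],cv2.COLOR_RGB2HSV)[v,u].astype(int); H,S,V=hsv.T
    b=(abs(L[:,0])<.025)&(abs(L[:,1])<.015)&(L[:,2]<.03)&(L[:,2]>-.02)&(abs(H-110)<14)&(S>90)
    print('lug',b.sum(),L[b].mean(0).round(4),np.percentile(L[b],[2,98],axis=0).round(4).tolist())
    d=(np.hypot(L[:,0],L[:,1])<.036)&(L[:,2]>.019)&(L[:,2]<.034); print('disc',d.sum(),np.percentile(L[d],[1,50,99],axis=0).round(4).tolist())
def tcp_for(k,bx,bz,t,d,xo):
    """TCP world pose putting disc underside centre at local (bx,bz) of cell k, tilted t"""
    tr=np.radians(t); B=np.array([bx,0,bz]); n=np.array([-np.sin(tr),0,np.cos(tr)]); tx=np.array([np.cos(tr),0,np.sin(tr)])
    loc=B+d*n-xo*tx; Yr=np.radians(Y); e=np.array([np.cos(Yr),np.sin(Yr)])
    return np.r_[np.array(CELL[k])+loc[0]*e, .037+loc[2]]
def discplan(k,d,xo,start=None,t=15):
    W=[(.0155,.040,t),(.0155,.0121,t),(.0005,.00795,t),(0,.0008,0)]
    f=start or None; 
    for bx,bz,tt in W:
        p=tcp_for(k,bx,bz,tt,d,xo); print('W',p.round(4).tolist(),tt,'delta',delta(p,Y,tt,f)); f=(p,Y,tt)
E
python3 - <<'E'
from h import *
c,P,L,u,v=wr('w8.png'); s=c['s']; print(s['position'],s['tcp_rot'],s['opening'],s['grip_force'],s['force']); heldlug(L,u,v,c)
discplan(1,.0306,0.0)
E
```

```text
[ 0.44859278 -0.20787342  0.13282323] [-1.79922742e+02  1.00538778e-01  7.67703052e+00] 0.015773379904249308 29.99954581260681 [-0.945481    0.17853642 -2.15679284]
lug 811 [0.0013 0.0005 0.0022] [[-0.0072, -0.0071, 0.0001], [0.0077, 0.0077, 0.013]]
disc 2739 [[-0.0263, -0.0261, 0.0203], [0.0132, 0.0001, 0.0252], [0.0269, 0.0263, 0.0288]]
W [0.6452, -0.0975, 0.1066] 15 delta [5.24, -2.077, 0.656, -0.009, 2.515, -0.018]
W [0.6452, -0.0975, 0.0787] 15 delta [-0.181, -0.0, 0.674, 0.0, 0.0, 0.0]
W [0.6303, -0.0995, 0.0745] 15 delta [-0.389, 0.0, 0.003, 0.0, 0.0, 0.0]
W [0.6377, -0.0985, 0.0684] 0 delta [0.14, -0.0, 0.195, 0.0, -2.5, -0.0]
```

View pics/w8.png

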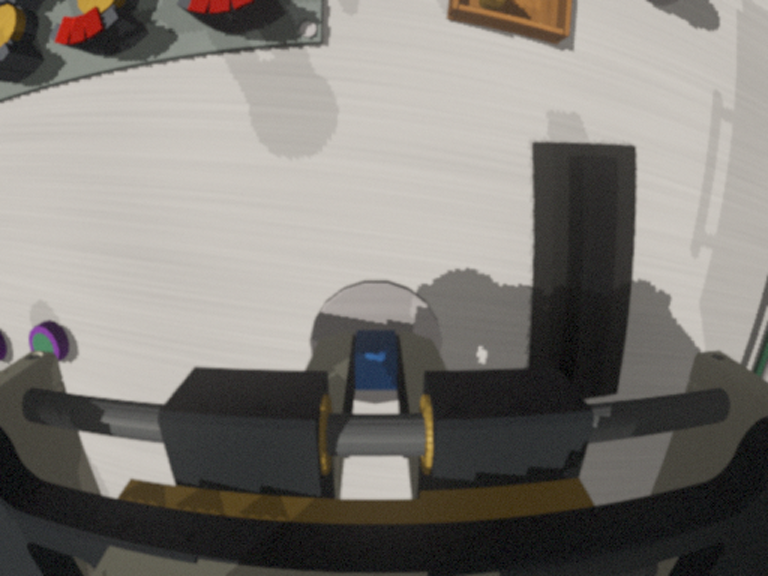

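Disc A is held square and centred: the lug in the picture is at (376,360), offset 0.3 mm. Now I carry it to cell 1 with a 15° tilt.

Emit:
{"method": "arm_command", "body": {"steps": [[0.7,-0.28,0,0,0,0,1],[1.4,-0.56,0,0,0,0,1],[2.2,-0.87,0,0,0,0,1],[3.0,-1.2,0,0,0,0,1],[3.8,-1.5,0,0,0,0,1]]}}

```text
t: 42.07
position: [0.5927, -0.127, 0.1332]
tcp_rot: [-180.0, 0.1, 7.7]
force: [-0.1, 0.5, -2.7]
opening: 0.0158
grip_force: 30.0
```

Emit:
{"method": "arm_command", "body": {"steps": [[0.6,-0.25,0.1,0,0.5,0,1],[1.1,-0.45,0.2,0,1.0,0,1],[1.35,-0.55,0.4,0,1.7,0,1],[1.44,-0.58,0.6,0,2.3,0,1],[1.44,-0.58,0.65,0,2.5,0,1]]}}

```text
t: 42.48
position: [0.6446, -0.0966, 0.1055]
tcp_rot: [-179.9, -15.0, 7.7]
force: [-0.6, -0.1, -1.8]
opening: 0.016
grip_force: 30.0
```

Emit:
{"method": "arm_command", "body": {"steps": [[0,0,0,0,0,0,1],[0,0,0,0,0,0,1],[0,0,0,0,0,0,1],[0,0,0,0,0,0,1],[0,0,0,0,0,0,1]]}}

```text
t: 42.9
position: [0.6459, -0.0975, 0.1083]
tcp_rot: [180.0, -15.0, 7.8]
force: [0.2, 0.7, -3.0]
opening: 0.0158
grip_force: 30.0
```

```bash
python3 - <<'E'
from h import *
c,P,L,u,v=wr(); s=c['s']; print(s['position'],s['tcp_rot'],s['opening'],s['grip_force'],s['force']); heldlug(L,u,v,c)
discplan(1,.0304,0.0)
Yr=np.radians(Y); e=np.array([np.cos(Yr),np.sin(Yr)]); f=np.array([-e[1],e[0]])
for k in (1,2):
    q=P[:,:2]-np.array(CELL[k]); lx,ly,z=q@e,q@f,P[:,2]
    for n,w in [('wall',(abs(ly)<.045)&(lx>.02)&(lx<.06)&(abs(z-.0445)<.002)),('lip',(abs(ly)<.025)&(lx<-.01)&(lx>-.05)&(abs(z-.0525)<.002))]:
      if w.sum()>50: print(k,n,w.sum(),np.percentile(lx[w],[2,98]).round(4),np.percentile(ly[w],[2,98]).round(4),'r',np.percentile(np.hypot(lx[w],ly[w]),[3,97]).round(4))
E
```

```text
[ 0.64589947 -0.09749255  0.10830123] [179.9883501  -15.00622202   7.75830886] 0.0158201338271249 29.999526143074036 [ 0.16519978  0.66962343 -2.97121807]
lug 1092 [0.0024 0.0001 0.0046] [[-0.0074, -0.0075, -0.0001], [0.0076, 0.0078, 0.0213]]
disc 2734 [[-0.0267, -0.0261, 0.0205], [0.0131, 0.0002, 0.025], [0.0268, 0.0264, 0.0289]]
W [0.6453, -0.0975, 0.1064] 15 delta [-0.026, -0.003, 0.043, 0.004, -0.002, -0.006]
W [0.6453, -0.0975, 0.0785] 15 delta [-0.181, -0.0, 0.674, 0.0, 0.0, 0.0]
W [0.6304, -0.0995, 0.0743] 15 delta [-0.389, -0.0, 0.003, 0.0, 0.0, 0.0]
W [0.6377, -0.0985, 0.0682] 0 delta [0.138, -0.0, 0.195, 0.0, -2.5, -0.0]
1 lip 111 [-0.0244 -0.0207] [-0.0113  0.0108] r [0.0228 0.0263]
2 wall 809 [0.0224 0.0389] [-0.0252  0.0245] r [0.0295 0.0395]
```

Emit:
{"method": "arm_command", "body": {"steps": [[-0.06,0,0.2,0,0,0,1],[-0.12,0,0.4,0,0,0,1],[-0.18,0,0.6,0,0,0,1],[-0.207,0,0.71,0,0,0,1],[-0.207,0,0.71,0,0,0,1]]}}

```text
t: 43.37
position: [0.6441, -0.0973, 0.0766]
tcp_rot: [-179.9, -14.9, 7.7]
force: [-0.4, -0.1, -1.7]
opening: 0.0157
grip_force: 30.0
```

Emit:
{"method": "arm_command", "body": {"steps": [[0,0,0,0,0,0,1],[-0.1,0,0,0,0,0,1],[-0.2,0,0,0,0,0,1],[-0.3,0,0,0,0,0,1],[-0.37,0,0,0,0,0,1]]}}

```text
t: 43.78
position: [0.6302, -0.0995, 0.0747]
tcp_rot: [180.0, -15.0, 7.8]
force: [-0.8, 0.4, -1.3]
opening: 0.0157
grip_force: 30.0
```

Emit:
{"method": "arm_command", "body": {"steps": [[-0.02,0,0,0,0,0,1],[-0.02,0,0,0,0,0,1],[-0.02,0,0,0,0,0,1],[-0.02,0,0,0,0,0,1],[-0.02,0,0,0,0,0,1]]}}

```text
t: 44.2
position: [0.6302, -0.0995, 0.0745]
tcp_rot: [180.0, -15.0, 7.8]
force: [0.4, 0.3, -2.4]
opening: 0.0157
grip_force: 30.0
```

```bash
python3 - <<'E'
from h import *
c,P,L,u,v=wr('w9.png'); s=c['s']; print(s['position'],s['tcp_rot'],s['opening'],s['grip_force'],s['force']); heldlug(L,u,v,c)
discplan(1,.0304,0.0)
E
```

```text
[ 0.63017656 -0.09953091  0.074492  ] [179.99624041 -15.01100992   7.76183578] 0.01565617079072414 29.999590516090393 [ 0.41432103  0.3354188  -2.43534963]
lug 1104 [0.0025 0.0002 0.0046] [[-0.0074, -0.0075, -0.0002], [0.0076, 0.0079, 0.0213]]
disc 2604 [[-0.0227, -0.0261, 0.0201], [0.0137, 0.0002, 0.025], [0.0268, 0.0264, 0.029]]
W [0.6453, -0.0975, 0.1064] 15 delta [0.575, 0.0, -0.672, 0.002, -0.001, -0.006]
W [0.6453, -0.0975, 0.0785] 15 delta [-0.181, -0.0, 0.674, 0.0, 0.0, 0.0]
W [0.6304, -0.0995, 0.0743] 15 delta [-0.389, -0.0, 0.003, 0.0, 0.0, 0.0]
W [0.6377, -0.0985, 0.0682] 0 delta [0.138, -0.0, 0.195, 0.0, -2.5, -0.0]
```

Emit:
{"method": "arm_command", "body": {"steps": [[0.03,0,0.04,0,-0.5,0,1],[0.06,0,0.08,0,-1.0,0,1],[0.085,0,0.12,0,-1.5,0,1],[0.115,0,0.16,0,-2.0,0,1],[0.14,0,0.195,0,-2.5,0,1]]}}

```text
t: 44.67
position: [0.6376, -0.0986, 0.0684]
tcp_rot: [180.0, 0.1, 7.8]
force: [-0.5, -0.2, -2.0]
opening: 0.0157
grip_force: 30.0
```

Emit:
{"method": "arm_command", "body": {"steps": [[0,0,0,0,0,0,1],[0,0,0,0,0,0,1],[0,0,0,0,0,0,1],[0,0,0,0,0,0,1],[0,0,0,0,0,0,1]]}}

```text
t: 45.08
position: [0.6371, -0.0987, 0.0685]
tcp_rot: [-180.0, -0.0, 7.7]
force: [-0.1, -0.8, -2.3]
opening: 0.016
grip_force: 30.0
```

```bash
python3 - <<'E'
from h import *
c,P,L,u,v=wr('w10.png'); s=c['s']; print(s['position'],s['tcp_rot'],s['opening'],s['grip_force'],s['force'],s['moment']); heldlug(L,u,v,c)
discplan(1,.0304,0.0)
E
```

```text
[ 0.63707546 -0.09867427  0.06845687] [-1.79995219e+02 -3.62886940e-02  7.74199549e+00] 0.015976538938812568 29.999606609344482 [-0.13519963 -0.76918487 -2.28799312] [-0.04485128  0.12254516 -0.02190814]
lug 1086 [0.0025 0.0002 0.0047] [[-0.0073, -0.0075, -0.0002], [0.0078, 0.0078, 0.0214]]
disc 3683 [[-0.0234, -0.0256, 0.0198], [0.0179, 0.0001, 0.025], [0.0349, 0.0258, 0.0326]]
W [0.6453, -0.0975, 0.1064] 15 delta [0.205, -0.002, -0.946, 0.001, 2.494, -0.009]
W [0.6453, -0.0975, 0.0785] 15 delta [-0.181, -0.0, 0.674, 0.0, 0.0, 0.0]
W [0.6304, -0.0995, 0.0743] 15 delta [-0.389, -0.0, 0.003, 0.0, 0.0, 0.0]
W [0.6377, -0.0985, 0.0682] 0 delta [0.138, -0.0, 0.195, 0.0, -2.5, -0.0]
```

Emit:
{"method": "arm_command", "body": {"steps": [[0.01,0,0.02,0,0,0,1],[0.01,0,0.02,0,0,0,0.8],[0.01,0,0.02,0,0,0,0.6],[0.01,0,0.02,0,0,0,0.6],[0.01,0,0.02,0,0,0,0.6]]}}

```text
t: 45.55
position: [0.6379, -0.0985, 0.0677]
tcp_rot: [180.0, -0.0, 7.8]
force: [0.7, -0.2, -0.5]
opening: 0.0337
grip_force: 0.0
```

Emit:
{"method": "arm_command", "body": {"steps": [[0,0,0,0,0,0,0.6],[0,0,-0.4,0,0,0,0.6],[0,0,-1.0,0,0,0,0.6],[0,0,-1.7,0,0,0,0.6],[0,0,-2,0,0,0,0.6]]}}

```text
t: 45.97
position: [0.639, -0.0987, 0.1509]
tcp_rot: [179.9, -0.2, 7.8]
force: [0.7, -0.7, 0.8]
opening: 0.0372
grip_force: 0.0
```

```bash
cat >> h.py <<'E'
def discflat(P,k):
    q=P[:,:2]-CELL[k]; r=np.hypot(*q.T); w=(r<.026)&(r>.013)&(abs(P[:,2]-.043)<.006)
    A=np.c_[q[w],np.ones(w.sum())]; print('cell',k,w.sum(),'disc plane slope/z',np.linalg.lstsq(A,P[w,2],rcond=None)[0].round(4),np.percentile(P[w,2],[3,50,97]).round(4))
E
python3 - <<'E'
from h import *
c,P,L,u,v=wr(); s=c['s']; print(s['position'],s['tcp_rot'],s['opening']); lug(P,u,v,c); discflat(P,1)
c=cap('top'); d=detect(c)
print('blue',[(p[0],p[2][:2]) for p in d['blue'] if p[2][0]<.7 and abs(p[2][1])<.4])
print(delta([.565,.30,.15],Y))
E
```

```text
[ 0.63896638 -0.09869853  0.15091078] [179.91754377  -0.21606922   7.76766632] 0.037188787385425574
lug top z 0.0672 319 mean [ 0.6384 -0.0985  0.0663] ((637.8726196289062, -98.72147369384766), (15.65013313293457, 14.003835678100586), 7.250893592834473)
cell 1 1810 disc plane slope/z [-0.0031 -0.0024  0.0424] [0.0412 0.0424 0.0437]
blue [(array([130.1, 163.6]), array([0.5852, 0.3059])), (array([106. , 198.5]), array([0.4957, 0.3634]))]
[-0.484, -10.125, -0.025, 0.014, -0.038, -0.006]
```

Emit:
{"method": "arm_command", "body": {"steps": [[-0.05,-0.7,0,0,0,0,0.5],[-0.08,-1.5,0,0,0,0,0.5],[-0.12,-2.4,0,0,0,0,0.5],[-0.15,-3.3,0,0,0,0,0.5],[-0.2,-4.2,0,0,0,0,0.5]]}}

```text
t: 46.48
position: [0.606, 0.0683, 0.1456]
tcp_rot: [-180.0, 0.1, 7.7]
force: [-0.0, 0.4, -0.4]
opening: 0.0464
grip_force: 0.0
```

Emit:
{"method": "arm_command", "body": {"steps": [[-0.05,-0.9,0,0,0,0,0.5],[-0.1,-1.8,0,0,0,0,0.5],[-0.14,-2.7,0,0,0,0,0.5],[-0.17,-3.6,0,0,0,0,0.5],[-0.2,-4.4,0,0,0,0,0.5]]}}

```text
t: 46.9
position: [0.5741, 0.2421, 0.1456]
tcp_rot: [180.0, 0.1, 7.8]
force: [0.3, -0.5, -0.1]
opening: 0.0467
grip_force: 0.0
```

Emit:
{"method": "arm_command", "body": {"steps": [[-0.05,-0.8,0,0,0,0,0.5],[-0.1,-1.35,0,0,0,0,0.5],[-0.1,-1.5,0,0,0,0,0.5],[-0.1,-1.5,0,0,0,0,0.5],[-0.1,-1.5,0,0,0,0,0.5]]}}

```text
t: 47.32
position: [0.5632, 0.2983, 0.1464]
tcp_rot: [180.0, 0.1, 7.8]
force: [0.5, -0.5, 0.1]
opening: 0.0465
grip_force: 0.0
```

```bash
python3 - <<'E'
from h import *
c,P,L,u,v=wr(); s=c['s']; print(s['position'],s['tcp_rot']); lug(P,u,v,c)
E
```

```text
[0.56324194 0.29830035 0.14637407] [1.79959793e+02 8.07999132e-02 7.76953762e+00]
lug top z 0.0303 305 mean [0.5782 0.311  0.0294] ((545.9132080078125, 338.0727844238281), (19.07649803161621, 121.52951049804688), 50.681983947753906)
```

```bash
sed -i 's/^def lug(P,u,v,c):/def lug(P,u,v,c,near=None):/; s/^    zt=np.percentile/    if near is not None: m\&=np.hypot(*(P[:,:2]-near).T)<.03\n    zt=np.percentile/' h.py; python3 - <<'E'
from h import *
c,P,L,u,v=wr(); s=c['s']; print(s['position'],s['tcp_rot']); lug(P,u,v,c,(.585,.304)); lug(P,u,v,c,(.495,.361))
print(delta([.585,.304,.0285],Y))
E
```

```text
[0.56349767 0.29784316 0.14666277] [1.79965561e+02 6.63284455e-02 7.71801822e+00]
lug top z 0.0302 278 mean [0.5856 0.3057 0.0293] ((585.3267822265625, 305.7427978515625), (15.623785972595215, 14.942488670349121), 17.934593200683594)
lug top z 0.0299 26 mean [0.4998 0.3672 0.0292] ((499.5081481933594, 367.2819519042969), (2.7017228603363037, 8.908771514892578), 68.48262786865234)
[0.551, -0.086, 2.962, 0.004, 0.007, -0.019]
```

Emit:
{"method": "arm_command", "body": {"steps": [[0.2,-0.04,0.4,0,0,-0.5,0.5],[0.4,-0.08,0.8,0,0,-1.1,0.5],[0.57,-0.12,1.2,0,0,-1.7,0.5],[0.57,-0.12,1.6,0,0,-1.7,0.5],[0.57,-0.12,1.9,0,0,-1.7,0.5]]}}

```text
t: 47.83
position: [0.5856, 0.3055, 0.0699]
tcp_rot: [180.0, 0.1, 17.9]
force: [-0.6, 0.8, -0.3]
opening: 0.0466
grip_force: 0.0
```

Emit:
{"method": "arm_command", "body": {"steps": [[0,0,0.3,0,0,0,0.5],[0,0,0.55,0,0,0,0.5],[0,0,0.8,0,0,0,0.5],[0,0,1.0,0,0,0,0.5],[0,0,1.06,0,0,0,0.5]]}}

```text
t: 48.25
position: [0.5849, 0.3067, 0.0278]
tcp_rot: [180.0, 0.1, 18.0]
force: [1.0, 0.9, -0.2]
opening: 0.0465
grip_force: 0.0
```

Emit:
{"method": "arm_command", "body": {"steps": [[0,0,0,0,0,0,0.6],[0,0,0,0,0,0,1],[0,0,0,0,0,0,1],[0,0,0,0,0,0,1],[0,0,0,0,0,0,1]]}}

```text
t: 48.67
position: [0.5856, 0.307, 0.0296]
tcp_rot: [-180.0, -0.0, 18.0]
force: [1.0, 0.1, -0.2]
opening: 0.0177
grip_force: 0.0
```

Emit:
{"method": "arm_command", "body": {"steps": [[0,0,0,0,0,0,1],[0,0,0,0,0,0,1],[0,0,0,0,0,0,1],[0,0,0,0,0,0,1],[0,0,0,0,0,0,1]]}}

```text
t: 49.08
position: [0.5856, 0.3071, 0.0296]
tcp_rot: [-180.0, -0.0, 18.0]
force: [-0.6, -1.2, 5.6]
opening: 0.0158
grip_force: 30.0
```

Emit:
{"method": "arm_command", "body": {"steps": [[0,0,-0.3,0,0,0,1],[0,0,-0.8,0,0,0.4,1],[0,0,-1.4,0,0,1.1,1],[0,0,-2.0,0,0,1.7,1],[0,0,-2.5,0,0,1.7,1]]}}

```text
t: 49.5
position: [0.5854, 0.307, 0.1312]
tcp_rot: [-180.0, -0.0, 7.5]
force: [0.4, -0.5, -1.0]
opening: 0.0161
grip_force: 30.0
```

Emit:
{"method": "arm_command", "body": {"steps": [[0,0,0,0,0,0,1],[0,0,0,0,0,0,1],[0,0,0,0,0,0,1],[0,0,0,0,0,0,1],[0,0,0,0,0,0,1]]}}

```text
t: 49.92
position: [0.5848, 0.3067, 0.1277]
tcp_rot: [180.0, 0.1, 7.8]
force: [0.2, 0.4, -1.1]
opening: 0.016
grip_force: 30.0
```

```bash
python3 - <<'E'
from h import *
c,P,L,u,v=wr(); s=c['s']; print(s['position'],s['tcp_rot'],s['opening'],s['grip_force'],s['force']); heldlug(L,u,v,c)
discplan(3,.0304,0.0)
E
```

```text
[0.58479208 0.30669967 0.12771893] [1.79966346e+02 1.23736582e-01 7.76788412e+00] 0.01595855784237709 29.994998574256897 [ 0.18665256  0.39225371 -1.09979435]
lug 894 [0.0011 0.0002 0.0018] [[-0.0077, -0.0071, -0.0009], [0.0072, 0.0077, 0.0156]]
disc 2677 [[-0.0272, -0.0261, 0.0201], [0.0131, 0.0001, 0.0242], [0.0264, 0.0263, 0.0283]]
W [0.6195, 0.0907, 0.1064] 15 delta [0.127, 5.467, 0.542, 0.006, 2.517, -0.005]
W [0.6195, 0.0907, 0.0785] 15 delta [-0.181, -0.0, 0.674, 0.0, 0.0, 0.0]
W [0.6046, 0.0887, 0.0743] 15 delta [-0.389, -0.0, 0.003, 0.0, 0.0, 0.0]
W [0.6119, 0.0897, 0.0682] 0 delta [0.138, -0.0, 0.195, 0.0, -2.5, -0.0]
```

Emit:
{"method": "arm_command", "body": {"steps": [[0.02,0.7,0,0,0,0,1],[0.04,1.5,0,0,0,0,1],[0.06,2.3,0,0,0,0,1],[0.08,3.1,0,0,0,0,1],[0.1,3.9,0,0,0,0,1]]}}

```text
t: 50.38
position: [0.6102, 0.1515, 0.1285]
tcp_rot: [180.0, 0.0, 7.8]
force: [0.5, 0.3, -2.1]
opening: 0.0162
grip_force: 30.0
```

Emit:
{"method": "arm_command", "body": {"steps": [[0,0.7,0.1,0,0.5,0,1],[0.01,1.2,0.2,0,1.0,0,1],[0.02,1.5,0.35,0,1.7,0,1],[0.03,1.57,0.5,0,2.3,0,1],[0.03,1.57,0.56,0,2.5,0,1]]}}

```text
t: 50.8
position: [0.6188, 0.0895, 0.1052]
tcp_rot: [180.0, -15.0, 7.7]
force: [-0.2, 0.6, -1.1]
opening: 0.0156
grip_force: 30.0
```

Emit:
{"method": "arm_command", "body": {"steps": [[0,0,0,0,0,0,1],[0,0,0,0,0,0,1],[0,0,0,0,0,0,1],[0,0,0,0,0,0,1],[0,0,0,0,0,0,1]]}}

```text
t: 51.22
position: [0.6204, 0.0911, 0.1069]
tcp_rot: [180.0, -15.0, 7.8]
force: [0.4, 1.0, -2.0]
opening: 0.0156
grip_force: 30.0
```

```bash
python3 - <<'E'
from h import *
c,P,L,u,v=wr(); s=c['s']; print(s['position'],s['tcp_rot'],s['opening'],s['grip_force'],s['force']); heldlug(L,u,v,c)
discplan(3,.0297,-.0002)
Yr=np.radians(Y); e=np.array([np.cos(Yr),np.sin(Yr)]); f=np.array([-e[1],e[0]])
q=P[:,:2]-np.array(CELL[3]); lx,ly,z=q@e,q@f,P[:,2]
w=(abs(ly)<.025)&(lx<-.01)&(lx>-.05)&(abs(z-.0525)<.002)
if w.sum()>50: print('lip',w.sum(),np.percentile(lx[w],[2,98]).round(4),np.percentile(ly[w],[2,98]).round(4),'r',np.percentile(np.hypot(lx[w],ly[w]),[3,97]).round(4))
E
```

```text
[0.62037911 0.09110184 0.10690048] [179.99603855 -15.00088118   7.78483717] 0.01560785137048999 29.99484032392502 [ 0.36855953  0.99589212 -2.03960074]
lug 1090 [0.002  0.0002 0.0035] [[-0.0077, -0.0075, -0.0012], [0.007, 0.0079, 0.0193]]
disc 2648 [[-0.0275, -0.0261, 0.0204], [0.0129, 0.0002, 0.024], [0.0262, 0.0263, 0.0278]]
W [0.6198, 0.0908, 0.1057] 15 delta [-0.02, 0.005, 0.024, 0.001, -0.001, -0.003]
W [0.6198, 0.0908, 0.0778] 15 delta [-0.181, -0.0, 0.674, 0.0, 0.0, 0.0]
W [0.605, 0.0888, 0.0737] 15 delta [-0.389, -0.0, 0.003, 0.0, 0.0, 0.0]
W [0.6121, 0.0897, 0.0675] 0 delta [0.134, 0.0, 0.196, 0.0, -2.5, -0.0]
lip 70 [-0.0237 -0.0211] [-0.0111  0.0113] r [0.0231 0.0257]
```

Emit:
{"method": "arm_command", "body": {"steps": [[-0.06,0,0.2,0,0,0,1],[-0.12,0,0.4,0,0,0,1],[-0.18,0,0.6,0,0,0,1],[-0.2,0,0.69,0,0,0,1],[-0.2,0,0.69,0,0,0,1]]}}

```text
t: 51.68
position: [0.6188, 0.0907, 0.0764]
tcp_rot: [-180.0, -14.9, 7.8]
force: [-0.0, -0.3, -1.7]
opening: 0.0156
grip_force: 30.0
```

Emit:
{"method": "arm_command", "body": {"steps": [[0,0,0,0,0,0,1],[-0.1,0,0,0,0,0,1],[-0.2,0,0,0,0,0,1],[-0.3,0,0,0,0,0,1],[-0.37,0,0,0,0,0,1]]}}

```text
t: 52.1
position: [0.6047, 0.0888, 0.0742]
tcp_rot: [-180.0, -15.0, 7.8]
force: [-0.8, 0.0, -1.2]
opening: 0.0161
grip_force: 30.0
```

Emit:
{"method": "arm_command", "body": {"steps": [[-0.02,0,0,0,0,0,1],[-0.02,0,0,0,0,0,1],[-0.02,0,0,0,0,0,1],[-0.02,0,0,0,0,0,1],[-0.02,0,0,0,0,0,1]]}}

```text
t: 52.52
position: [0.6047, 0.0887, 0.074]
tcp_rot: [180.0, -15.0, 7.8]
force: [-0.9, -0.7, -1.5]
opening: 0.0159
grip_force: 30.0
```

```bash
python3 - <<'E'
from h import *
s=robot.sense(); print(s['position'],s['force'])
print(delta(tcp_for(3,0,.0008,0,.0297,-.0002),Y,0))
E
```

```text
[0.60470498 0.0887488  0.07403284] [-0.88820074 -0.69780467 -1.50422078]
[0.138, 0.001, 0.206, 0.001, -2.502, -0.006]
```

Emit:
{"method": "arm_command", "body": {"steps": [[0.03,0,0.04,0,-0.5,0,1],[0.06,0,0.08,0,-1.0,0,1],[0.085,0,0.12,0,-1.5,0,1],[0.115,0,0.16,0,-2.0,0,1],[0.14,0,0.2,0,-2.5,0,1]]}}

```text
t: 52.93
position: [0.6122, 0.0898, 0.0679]
tcp_rot: [180.0, 0.1, 7.8]
force: [-0.8, 0.2, -1.5]
opening: 0.016
grip_force: 30.0
```

Emit:
{"method": "arm_command", "body": {"steps": [[0.01,0,0.01,0,0,0,1],[0.01,0,0.01,0,0,0,1],[0.01,0,0.01,0,0,0,1],[0.01,0,0.01,0,0,0,1],[0.01,0,0.01,0,0,0,1]]}}

```text
t: 53.35
position: [0.6121, 0.0898, 0.0674]
tcp_rot: [180.0, -0.0, 7.8]
force: [-0.5, -1.0, -0.7]
opening: 0.016
grip_force: 30.0
```

```bash
python3 - <<'E'
from h import *
s=robot.sense(); print(s['position'],s['tcp_rot'],s['force'],s['moment'])
print(delta(tcp_for(3,0,.0005,0,.0297,-.0002),Y,0))
E
```

```text
[0.61205239 0.08977793 0.06741903] [ 1.79999806e+02 -3.59612430e-02  7.75956017e+00] [-0.53076584 -0.96064484 -0.73208653] [-0.01254115  0.13815843  0.014888  ]
[0.001, 0.001, 0.005, 0.0, -0.006, -0.007]
```

Level and free of contact. Release, lift and check, then move towards disc C.

Emit:
{"method": "arm_command", "body": {"steps": [[0,0,0,0,0,0,0.9],[0,0,0,0,0,0,0.7],[0,0,0,0,0,0,0.6],[0,0,0,0,0,0,0.6],[0,0,0,0,0,0,0.6]]}}

```text
t: 53.77
position: [0.6124, 0.0898, 0.0674]
tcp_rot: [-180.0, -0.0, 7.8]
force: [0.0, -0.1, 0.4]
opening: 0.0355
grip_force: 0.0
```

Emit:
{"method": "arm_command", "body": {"steps": [[0,0,0,0,0,0,0.6],[0,0,-0.4,0,0,0,0.6],[0,0,-1.0,0,0,0,0.6],[0,0,-1.7,0,0,0,0.6],[0,0,-2,0,0,0,0.6]]}}

```text
t: 54.18
position: [0.6135, 0.0899, 0.1505]
tcp_rot: [180.0, -0.2, 7.8]
force: [0.3, 0.1, 0.7]
opening: 0.0372
grip_force: 0.0
```

```bash
python3 - <<'E'
from h import *
c,P,L,u,v=wr(); s=c['s']; print(s['position'],s['tcp_rot'],s['opening']); lug(P,u,v,c,CELL[3]); discflat(P,3)
c=cap('top'); d=detect(c)
print('blue',[(p[0],p[2][:2]) for p in d['blue'] if p[2][0]<.7 and abs(p[2][1])<.4])
print(delta([.475,.358,.15],Y))
E
```

```text
[0.61354222 0.08988837 0.15051336] [179.98424234  -0.22258838   7.76201227] 0.03717205398156802
lug top z 0.0671 311 mean [0.6123 0.0897 0.0664] ((611.8773803710938, 89.37953186035156), (15.27380084991455, 14.706645965576172), 9.218854904174805)
cell 3 1790 disc plane slope/z [-0.0019 -0.0009  0.0424] [0.0412 0.0424 0.0437]
blue [(array([289.7, 143.5]), array([ 0.6437, -0.0982])), (array([106.1, 198.5]), array([0.4956, 0.3631]))]
[-2.524, -7.108, -0.03, 0.003, -0.039, -0.006]
```

```bash
python3 - <<'E'
from h import *
for n in('top0','scene0'):
    c=dict(np.load(f'pics/{n}.npz')); P,u,v=cloud(c)
    for y in np.arange(.40,.62,.02):
        w=(abs(P[:,1]-y)<.01)&(P[:,0]>.36)&(P[:,0]<.62); 
        if w.sum(): print(n,y.round(2),w.sum(),np.percentile(P[w,2],[5,50,95,100]).round(3))
E
```

```text
top0 0.4 761 [-0.003  0.     0.003  0.008]
top0 0.42 759 [-0.003  0.     0.003  0.005]
top0 0.44 769 [-0.002  0.     0.003  0.005]
top0 0.46 1437 [-0.002  0.011  0.059  0.064]
top0 0.48 341 [-0.002  0.     0.054  0.063]
top0 0.5 644 [-0.002  0.002  0.023  0.061]
top0 0.52 780 [-0.001  0.003  0.026  0.062]
top0 0.54 768 [-0.001  0.003  0.03   0.063]
top0 0.56 761 [-0.001  0.003  0.008  0.063]
top0 0.58 769 [-0.001  0.003  0.008  0.063]
top0 0.6 1561 [-0.001  0.024  0.061  0.084]
scene0 0.4 1128 [-0.002 -0.     0.002  0.008]
scene0 0.42 1165 [-0.002 -0.     0.002  0.005]
scene0 0.44 1208 [-0.002 -0.     0.002  0.005]
scene0 0.46 1298 [-0.002  0.001  0.06   0.062]
scene0 0.48 1206 [-0.002  0.003  0.051  0.062]
scene0 0.5 1115 [-0.002  0.004  0.052  0.062]
scene0 0.52 1026 [-0.001  0.004  0.052  0.062]
scene0 0.54 929 [-0.001  0.005  0.053  0.062]
scene0 0.56 826 [0.002 0.006 0.055 0.063]
scene0 0.58 671 [0.002 0.005 0.053 0.064]
scene0 0.6 450 [0.003 0.024 0.06  0.137]
```

Emit:
{"method": "arm_command", "body": {"steps": [[-0.25,-0.7,0,0,0,0,0.5],[-0.5,-1.5,0,0,0,0,0.5],[-0.8,-2.3,0,0,0,0,0.5],[-1.1,-3.1,0,0,0,0,0.5],[-1.4,-3.95,0,0,0,0,0.5]]}}

```text
t: 54.7
position: [0.534, 0.2395, 0.1454]
tcp_rot: [180.0, 0.1, 7.7]
force: [-0.1, -0.2, -0.3]
opening: 0.0465
grip_force: 0.0
```

Emit:
{"method": "arm_command", "body": {"steps": [[-0.3,-0.8,0,0,0,0,0.5],[-0.6,-1.6,0,0,0,0,0.5],[-0.9,-2.4,0,0,0,0,0.5],[-1.1,-2.95,0,0,0,0,0.5],[-1.1,-2.95,0,0,0,0,0.5]]}}

```text
t: 55.12
position: [0.4733, 0.3526, 0.1454]
tcp_rot: [180.0, 0.1, 8.0]
force: [0.4, 0.5, -1.2]
opening: 0.0464
grip_force: 0.0
```

Emit:
{"method": "arm_command", "body": {"steps": [[0,0,0,0,0,0,0.5],[0,0,0,0,0,0,0.5],[0,0,0,0,0,0,0.5],[0,0,0,0,0,0,0.5],[0,0,0,0,0,0,0.5]]}}

```text
t: 55.53
position: [0.4764, 0.349, 0.1471]
tcp_rot: [180.0, 0.0, 7.7]
force: [-0.3, -0.1, 0.4]
opening: 0.0465
grip_force: 0.0
```

```bash
python3 - <<'E'
from h import *
c,P,L,u,v=wr(); s=c['s']; print(s['position'],s['tcp_rot']); t=lug(P,u,v,c,(.495,.361)); m=t.mean(0)
print(delta([m[0],m[1],.029],Y))
E
```

```text
[0.47644862 0.34901711 0.1471275 ] [1.79993084e+02 6.76921957e-03 7.69052031e+00]
lug top z 0.0302 263 mean [0.4949 0.3629 0.0294] ((494.7089538574219, 362.93182373046875), (14.714122772216797, 15.118831634521484), 72.00260162353516)
[0.504, -0.28, 2.955, 0.001, 0.001, -0.016]
```

Emit:
{"method": "arm_command", "body": {"steps": [[0.15,-0.07,0.4,0,0,0.9,0.5],[0.3,-0.14,0.8,0,0,1.8,0.5],[0.4,-0.2,1.2,0,0,2.7,0.5],[0.5,-0.28,1.6,0,0,3.6,0.5],[0.5,-0.28,1.8,0,0,4.28,0.5]]}}

```text
t: 56.0
position: [0.4944, 0.3633, 0.0735]
tcp_rot: [179.9, 0.1, -18.2]
force: [-0.4, -0.2, -0.2]
opening: 0.0468
grip_force: 0.0
```

Emit:
{"method": "arm_command", "body": {"steps": [[0,0,0.1,0,0,0,0.5],[0,0,0.4,0,0,0,0.5],[0,0,0.7,0,0,0,0.5],[0,0,1.0,0,0,0,0.5],[0,0,1.15,0,0,0,0.5]]}}

```text
t: 56.42
position: [0.4937, 0.3631, 0.0274]
tcp_rot: [179.9, 0.1, -17.9]
force: [0.4, -0.3, -0.1]
opening: 0.0463
grip_force: 0.0
```

Emit:
{"method": "arm_command", "body": {"steps": [[0,0,0,0,0,0,0.6],[0,0,0,0,0,0,1],[0,0,0,0,0,0,1],[0,0,0,0,0,0,1],[0,0,0,0,0,0,1]]}}

```text
t: 56.83
position: [0.4946, 0.3638, 0.0298]
tcp_rot: [-180.0, -0.0, -17.9]
force: [0.0, 0.5, -0.3]
opening: 0.0178
grip_force: 0.0
```

Emit:
{"method": "arm_command", "body": {"steps": [[0,0,0,0,0,0,1],[0,0,0,0,0,0,1],[0,0,0,0,0,0,1],[0,0,0,0,0,0,1],[0,0,0,0,0,0,1]]}}

```text
t: 57.25
position: [0.4945, 0.3637, 0.0298]
tcp_rot: [-180.0, -0.0, -17.9]
force: [-0.7, -0.3, 5.3]
opening: 0.0156
grip_force: 30.0
```

Emit:
{"method": "arm_command", "body": {"steps": [[0,0,-0.3,0,0,0,1],[0,0,-0.8,0,0,-0.8,1],[0,0,-1.4,0,0,-1.9,1],[0,0,-2.0,0,0,-3.1,1],[0,0,-2.5,0,0,-4.28,1]]}}

```text
t: 57.67
position: [0.4944, 0.3636, 0.1314]
tcp_rot: [-180.0, -0.0, 8.1]
force: [-0.5, 0.4, -1.1]
opening: 0.0159
grip_force: 30.0
```

Emit:
{"method": "arm_command", "body": {"steps": [[0,0,0,0,0,0,1],[0,0,0,0,0,0,1],[0,0,0,0,0,0,1],[0,0,0,0,0,0,1],[0,0,0,0,0,0,1]]}}

```text
t: 58.08
position: [0.4938, 0.3632, 0.128]
tcp_rot: [179.9, 0.1, 7.7]
force: [-0.1, 0.0, -1.0]
opening: 0.0157
grip_force: 30.0
```

```bash
python3 - <<'E'
from h import *
c,P,L,u,v=wr(); s=c['s']; print(s['position'],s['tcp_rot'],s['opening'],s['grip_force'],s['force']); heldlug(L,u,v,c)
discplan(2,.0301,0.0)
E
```

```text
[0.49378624 0.36324663 0.1279547 ] [1.79947324e+02 1.14934209e-01 7.66090489e+00] 0.015664512890161585 29.989576041698456 [-0.12035496  0.01986994 -1.03237179]
lug 896 [0.0017 0.0003 0.0022] [[-0.0071, -0.0071, -0.0006], [0.0078, 0.0077, 0.0156]]
disc 2734 [[-0.0267, -0.026, 0.0207], [0.0133, 0.0001, 0.0245], [0.0268, 0.0264, 0.0283]]
W [0.6324, -0.0034, 0.1061] 15 delta [2.207, 9.548, 0.556, 0.01, 2.516, -0.018]
W [0.6324, -0.0034, 0.0782] 15 delta [-0.181, -0.0, 0.674, 0.0, 0.0, 0.0]
W [0.6176, -0.0054, 0.074] 15 delta [-0.389, -0.0, 0.003, 0.0, 0.0, 0.0]
W [0.6248, -0.0044, 0.0679] 0 delta [0.136, 0.0, 0.195, 0.0, -2.5, -0.0]
```

Emit:
{"method": "arm_command", "body": {"steps": [[0.16,0.7,0,0,0,0,1],[0.35,1.5,0,0,0,0,1],[0.55,2.4,0,0,0,0,1],[0.75,3.3,0,0,0,0,1],[0.95,4.15,0,0,0,0,1]]}}

```text
t: 58.55
position: [0.5545, 0.2025, 0.1287]
tcp_rot: [180.0, 0.1, 7.7]
force: [-0.4, 1.1, -1.6]
opening: 0.0156
grip_force: 30.0
```

Emit:
{"method": "arm_command", "body": {"steps": [[0.2,0.9,0,0,0,0,1],[0.4,1.75,0,0,0,0,1],[0.6,2.6,0,0,0,0,1],[0.8,3.35,0,0,0,0,1],[0.9,3.9,0,0,0,0,1]]}}

```text
t: 58.97
position: [0.6118, 0.0519, 0.1287]
tcp_rot: [180.0, 0.0, 7.6]
force: [0.0, 1.3, -1.4]
opening: 0.0157
grip_force: 30.0
```

Emit:
{"method": "arm_command", "body": {"steps": [[0.15,0.6,0.1,0,0.5,0,1],[0.25,1.0,0.2,0,1.0,0,1],[0.33,1.3,0.35,0,1.7,0,1],[0.36,1.5,0.5,0,2.3,0,1],[0.36,1.5,0.56,0,2.5,0,1]]}}

```text
t: 59.38
position: [0.6324, -0.0046, 0.1053]
tcp_rot: [-180.0, -15.0, 7.6]
force: [-0.4, -0.4, -1.4]
opening: 0.0157
grip_force: 30.0
```

Emit:
{"method": "arm_command", "body": {"steps": [[0,0,0,0,0,0,1],[0,0,0,0,0,0,1],[0,0,0,0,0,0,1],[0,0,0,0,0,0,1],[0,0,0,0,0,0,1]]}}

```text
t: 59.8
position: [0.6338, -0.0027, 0.1071]
tcp_rot: [180.0, -15.0, 7.8]
force: [0.2, 0.9, -1.7]
opening: 0.0159
grip_force: 30.0
```

```bash
python3 - <<'E'
from h import *
c,P,L,u,v=wr(); s=c['s']; print(s['position'],s['tcp_rot'],s['opening'],s['grip_force'],s['force']); heldlug(L,u,v,c)
discplan(2,.0299,0.0002)
Yr=np.radians(Y); e=np.array([np.cos(Yr),np.sin(Yr)]); f=np.array([-e[1],e[0]])
q=P[:,:2]-np.array(CELL[2]); lx,ly,z=q@e,q@f,P[:,2]
w=(abs(ly)<.025)&(lx<-.01)&(lx>-.05)&(abs(z-.0525)<.002)
if w.sum()>50: print('lip',w.sum(),np.percentile(lx[w],[2,98]).round(4),np.percentile(ly[w],[2,98]).round(4),'r',np.percentile(np.hypot(lx[w],ly[w]),[3,97]).round(4))
E
```

```text
[ 0.63380234 -0.00267596  0.10711266] [179.99482277 -15.00478163   7.78431191] 0.015861607123076202 29.989635944366455 [ 0.23480795  0.92986575 -1.66082532]
lug 1091 [0.0025 0.0001 0.0037] [[-0.0072, -0.0075, -0.0009], [0.0076, 0.0078, 0.0196]]
disc 2736 [[-0.0269, -0.026, 0.0204], [0.0131, 0.0002, 0.0242], [0.0267, 0.0264, 0.0284]]
W [0.6323, -0.0034, 0.1058] 15 delta [-0.044, 0.011, 0.02, 0.002, -0.0, -0.003]
W [0.6323, -0.0034, 0.0779] 15 delta [-0.181, -0.0, 0.674, 0.0, 0.0, 0.0]
W [0.6174, -0.0054, 0.0738] 15 delta [-0.389, -0.0, 0.003, 0.0, 0.0, 0.0]
W [0.6246, -0.0044, 0.0677] 0 delta [0.135, 0.0, 0.194, 0.0, -2.5, -0.0]
lip 60 [-0.0233 -0.0206] [-0.0108  0.0115] r [0.023  0.0252]
```

Emit:
{"method": "arm_command", "body": {"steps": [[-0.07,0.01,0.2,0,0,0,1],[-0.14,0.01,0.4,0,0,0,1],[-0.2,0.01,0.6,0,0,0,1],[-0.225,0.01,0.69,0,0,0,1],[-0.225,0.01,0.69,0,0,0,1]]}}

```text
t: 60.27
position: [0.6312, -0.0035, 0.0762]
tcp_rot: [-180.0, -14.9, 7.8]
force: [0.4, 0.2, -1.6]
opening: 0.0159
grip_force: 30.0
```

Emit:
{"method": "arm_command", "body": {"steps": [[0,0,0,0,0,0,1],[-0.1,0,0,0,0,0,1],[-0.2,0,0,0,0,0,1],[-0.3,0,0,0,0,0,1],[-0.37,0,0,0,0,0,1]]}}

```text
t: 60.68
position: [0.6172, -0.0056, 0.0741]
tcp_rot: [-180.0, -15.0, 7.8]
force: [-0.4, -0.6, -1.7]
opening: 0.0155
grip_force: 30.0
```

Emit:
{"method": "arm_command", "body": {"steps": [[-0.02,0,0,0,0,0,1],[-0.02,0,0,0,0,0,1],[-0.02,0,0,0,0,0,1],[-0.02,0,0,0,0,0,1],[-0.02,0,0,0,0,0,1]]}}

```text
t: 61.1
position: [0.6172, -0.0056, 0.074]
tcp_rot: [180.0, -15.0, 7.8]
force: [0.8, -0.5, -0.9]
opening: 0.0157
grip_force: 30.0
```

```bash
python3 - <<'E'
from h import *
s=robot.sense(); print(s['position'],s['force'])
print(delta(tcp_for(2,0,.0007,0,.0299,.0002),Y,0))
E
```

```text
[ 0.61722352 -0.00563541  0.07395216] [ 0.78299005 -0.45256419 -0.88314156]
[0.139, -0.005, 0.202, 0.001, -2.502, -0.007]
```

Emit:
{"method": "arm_command", "body": {"steps": [[0.03,0,0.04,0,-0.5,0,1],[0.06,0,0.08,0,-1.0,0,1],[0.085,0,0.12,0,-1.5,0,1],[0.115,0,0.16,0,-2.0,0,1],[0.14,-0.005,0.2,0,-2.5,0,1]]}}

```text
t: 61.52
position: [0.6247, -0.0045, 0.0677]
tcp_rot: [180.0, 0.1, 7.8]
force: [-0.3, -0.6, -1.7]
opening: 0.0158
grip_force: 30.0
```

Emit:
{"method": "arm_command", "body": {"steps": [[0.01,0,0.01,0,0,0,1],[0.01,0,0.01,0,0,0,1],[0.01,0,0.01,0,0,0,1],[0.01,0,0.01,0,0,0,1],[0.01,0,0.01,0,0,0,1]]}}

```text
t: 61.93
position: [0.6245, -0.0044, 0.0673]
tcp_rot: [-180.0, -0.0, 7.8]
force: [0.2, 0.3, -1.3]
opening: 0.0154
grip_force: 30.0
```

```bash
python3 - <<'E'
from h import *
s=robot.sense(); print(s['position'],s['tcp_rot'],s['force'],s['moment'])
print(delta(tcp_for(2,0,.0005,0,.0299,.0002),Y,0))
E
```

```text
[ 0.62450406 -0.00441183  0.06729146] [-1.79995088e+02 -3.05063968e-02  7.75429792e+00] [ 0.16651149  0.32352672 -1.32193079] [-0.02073165  0.14155468 -0.01930687]
[0.002, 0.001, -0.003, -0.001, -0.005, -0.008]
```

Level. Release, lift clear and check everything.

Emit:
{"method": "arm_command", "body": {"steps": [[0,0,0,0,0,0,0.9],[0,0,0,0,0,0,0.7],[0,0,0,0,0,0,0.6],[0,0,0,0,0,0,0.6],[0,0,0,0,0,0,0.6]]}}

```text
t: 62.35
position: [0.6249, -0.0043, 0.0673]
tcp_rot: [180.0, -0.0, 7.8]
force: [-0.2, -0.0, 1.1]
opening: 0.0357
grip_force: 0.0
```

Emit:
{"method": "arm_command", "body": {"steps": [[0,0,0,0,0,0,0.6],[0,0,-0.4,0,0,0,0.6],[0,0,-1.0,0,0,0,0.6],[0,0,-1.7,0,0,0,0.6],[0,0,-2.5,0,0,0,0.6]]}}

```text
t: 62.77
position: [0.6242, -0.0043, 0.1674]
tcp_rot: [-180.0, 0.1, 7.8]
force: [0.3, -0.0, -0.8]
opening: 0.0373
grip_force: 0.0
```

Emit:
{"method": "arm_command", "body": {"steps": [[-0.6,0,-0.5,0,0,0,0.6],[-1.2,0,-1.0,0,0,0,0.6],[-1.5,0,-1.0,0,0,0,0.6],[-1.5,0,-1.0,0,0,0,0.6],[-1.5,0,-1.0,0,0,0,0.6]]}}

```text
t: 63.18
position: [0.5655, -0.0125, 0.2074]
tcp_rot: [180.0, -0.0, 7.7]
force: [0.1, -0.2, 0.2]
opening: 0.0371
grip_force: 0.0
```

```bash
python3 - <<'E'
from h import *
c,P,L,u,v=wr('w11.png'); s=c['s']; print(s['position'],s['opening'])
for k in (1,2,3):
    try: lug(P,u,v,c,CELL[k])
    except Exception as e: print(k,e)
    discflat(P,k)
m=(abs(P[:,2]-.029)<.005)&(abs(P[:,0]-.47)<.12)&(abs(P[:,1]+.346)<.06); print('bar',m.sum(),np.median(P[m],0))
E
```

```text
[ 0.5654675  -0.01251215  0.20743506] 0.03713112012737075
1 index -1 is out of bounds for axis 0 with size 0
cell 1 1186 disc plane slope/z [-0.0026  0.0007  0.0425] [0.0412 0.0425 0.0437]
lug top z 0.0672 234 mean [ 0.6242 -0.0051  0.0664] ((624.1396484375, -5.24346923828125), (13.690406799316406, 14.460352897644043), 7.734426021575928)
cell 2 1382 disc plane slope/z [-0.0017  0.0008  0.0424] [0.041  0.0424 0.0438]
3 index -1 is out of bounds for axis 0 with size 0
cell 3 1188 disc plane slope/z [-0.0001 -0.0021  0.0424] [0.041  0.0424 0.0437]
bar 456 [ 0.524367   -0.33279685  0.02813159]
```

View pics/w11.png

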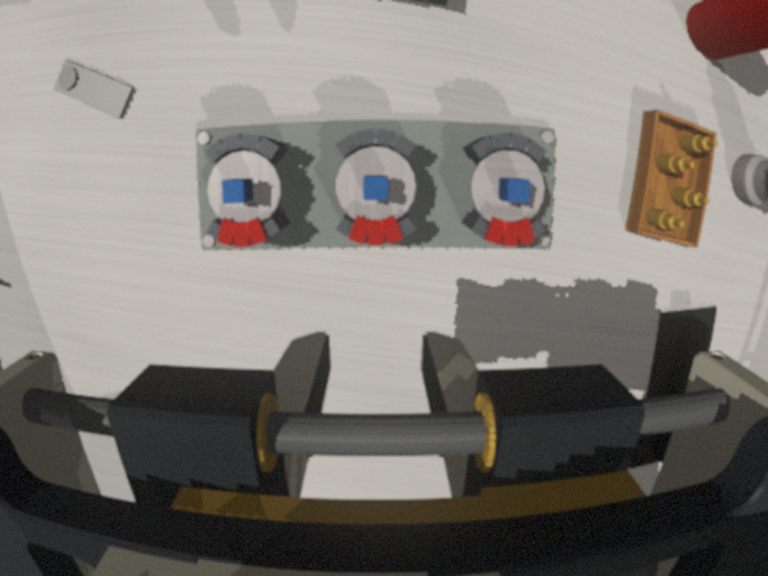

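All three discs sit flat under their lips, with lugs at (238,190), (376,188) and (515,190). The gauge, tray and clecos are undisturbed, the bar is on the pad, and the gripper is empty. I'm handing in.

```bash
python3 -c "
from bench import robot
print(robot.sign_off())"
```

```text
the job is handed in; nothing more can be done
None
```

I handed the job in at about 63 s of the 205 s allowed: the bar lies on the pad, each cell holds a core and a spacer, and all three cover discs are level under their lips. The bystanders look undisturbed and the gripper is empty; the sign-off returned no verdict.

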